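# Fetch the orange specimen carrier from its immersion well and weigh it

### The job

The orange specimen carrier has finished its soak: with the hook rod, lift it off its prongs deep in the well, bring it out and stand it upright on the drainboard beside the wells, without disturbing the flat bar lying there. Hang the rod back in its fork stand, then pick the carrier up by its bail and set it down gently and upright in the middle of the scale's pan. Leave the blue carrier hanging in its well and do not disturb anything else on the bench.

Things in the scene. Friction and masses are not known exactly. Their poses are not given: they have to be found in the camera images.
- tank: Stainless tank cabinet, fixed, 300 x 300 mm in plan, its deck at z 20 mm. Origin level with the bench top at the plan centre; own +x points away from the robot, +y left. In the -x half are two open wells side by side: each spans x -135 to 0, and is 120 wide in y about y = +65 and y = -65 (10 mm wall between); floor at z -300
- drainboard (a point): Centre of the drainboard's flat surface on the tank's deck (tank x 78, y 0, z 20 mm); axes as the tank's. The surface is 132 (x) x 288 (y) mm, inside a rim 8 mm high and 6 mm thick
- hanger: Fixed strip with two 8 mm wire prongs in each well, axes as the tank's; origin at tank x -135 (the wells' wall nearest the robot), y 0, 100 to 130 mm below the deck, at the height of a hung bail's bar. Prongs lie 22 mm either side of each well's centre, reach to +x, hold the bar in V notches at x 38, and end at x 56, 6 mm above the origin. Lift a bar 10 mm or more to leave the notches. Nothing stands above the prongs
- orange_carrier_bail (a point): Orange specimen carrier, loose, 0.35 to 0.55 kg. This point is the middle of the bar of its rigid bail: level orange 8 mm round wire along own y, 80 mm between its legs, 120 mm above the underside, with a 50 mm high window below it. z up. Starts hanging by the bar from the prongs of either well, its x along tank +x, free to swing
- orange_carrier_foot (a point): Centre of the orange carrier's underside, 120 mm below the bar. Base plate 50 (own x) x 86 (y) mm; on it three upright dark steel specimens under an orange top plate of the same size, whose top is 66 mm above the underside
- blue_carrier_bail (a point): Middle of the bail's bar of the blue carrier, which is like the orange one but blue and hangs in the other well; stays there
- rod_handle (a point): Hook rod, loose, 0.18 kg, 218 mm tall, upright in the fork stand. This point is the centre of its black T-bar, 100 (own x) x 14 (y) x 18 mm (z, up). +x is along the T-bar to its orange end: the hook's tip points that way. A 10 mm shaft goes down from its middle. Turns freely in the fork
- rod_hook (a point): Where a hung bar seats in the rod's hook, 194 mm straight below the T-bar's centre. The hook is a V-bottomed J of 8 mm wire in the rod's x-z plane, 32 mm wide over all (x -16 to 16), open upward between its shaft side (wire at x -12) and its tip (x 12). Its lowest point is 209 mm and the top of its tip 183 mm below the T-bar's centre
- rod_collar (a point): Centre of the underside of the rod's 26 mm collar, 56 mm below the T-bar's centre
- stand_seat (a point): Fork stand, fixed: this point is where the collar's underside rests, 180 mm above the bench, middle of the 14 mm slot between two tines, open to own -x (tines start at x -22). Lips 6 mm high across the tines at x -22 to -16 and 16 to 22 keep the collar in: lift over the front lip to take out or put in. The post, no higher than the tines, is at x 60 to 80; base plate 10 mm thick, x -45 to 95, 90 wide
- scale_pan (a point): Platform scale, fixed: centre of the top face of its steel pan, 220 (own x) x 200 (y) mm, 60 mm above the bench. A white indicator on a column stands behind it (own x 105 to 210, y -40 to 100, top 220 mm above the bench)
- flat_bar: Flat dark steel bar, loose, 120 (own x) x 25 x 10 mm, lying on the drainboard about along tank x; origin at the centre of its underside. Stays there
- tape_roll: White roll of tape flat on the bench, loose, 96 mm across, 45 mm high; origin at the centre of its underside
- wash_bottle: White wash bottle with red cap, loose, 60 mm across, 150 mm high; origin at the centre of its underside
Not all that is in view belongs to the job. Of the things like the part that bears orange_carrier_bail, leave any that is purple or turquoise; of the rest the larger one is meant.

How it is judged:
By the outcome, as a careful person would: the job done as asked, in the order asked, and still so for the second after the job is handed in, with the robot touching nothing.
It also fails if it takes over 72 s, if anything falls off the work surface, if the arm or the gripper's body presses on something with over 40 N, if the wrist force passes 120 N, or if a joint passes its speed limit or range.

### The arm

A 7-joint arm with a two-finger parallel gripper is mounted at the origin on the work surface. World frame = base frame: x ahead of the robot, y to its left, z up, the work surface at z = 0. Lengths are in m, angles in rad, forces in N, time in s.
With the tool pointing down it reaches from about 0.4 to 0.925 m from the base axis. Payload 4.1 kg.
Tool frame: the origin (TCP) lies midway between the tips of the shut fingers; the grasp point (between the pads) lies 19 mm behind it; z points along the fingers, y is the line along which they close (so a half turn about z gives the same grasp; the last joint's range is limited). The gripper opens to 85 mm and grips with 20 to 120 N. Pads are 22 mm wide; open, the fingers measure 114 mm over their backs; the gripper's body (76 mm by 85 mm) begins 54 mm behind the grasp point. The pads swing forward as they close: fully open they stand 13 mm farther back than shut.
Start: joints at [-1.422, 0.398, 0.045, 1.537, -0.019, 1.207, -0.051], TCP at [0.159, 0.63, 0.198] pointing down, gripper open.
Joint ranges: [-2.82, 2.82], [-0.49, 2.23], [-1.37, 1.46], [0, 2.46], [-1.36, 4.5], [0.23, 2], [-2.94, 2.94]. Speed limits (rad/s): [2.57, 2.57, 3.14, 3.14, 3.14, 3.14, 3.14].

### API

Orientations are given as a unit quaternion [x, y, z, w].
In Python, from bench import get_obs, capture, camera_info, sign_off gives the robot as it stands. The module is installed in compiled form; this text tells all that it offers.
- The arm moves only by the tool carry_out, never from a script. Its argument "series" is a list of rows, each a list of 5 numbers: the closure in counts, from 0 (fully open) to 255 (shut), then the shift along the tool's x, y, z in m, then the turn about the tool's z in degrees. In form: [[gripper, dx, dy, dz, twist], ...]. A call has exactly 5 rows; each row is the pose to reach, as a shift and turn from the pose commanded when the call began, along the tool's axes at that moment; what a row does not reach only later rows make up. A row lasts 1/12 s, in which the tool goes at most 41.7 mm and 7.16 degrees, less where a joint would pass 70% of its speed; a pose out of reach is approached as far as the arm can. A call with a gripper value outside its range is refused whole. The fingers move at their own pace and stop on an object; the grip force is fixed at half the most. Time passes only in rows, so rows that repeat a pose let the fingers close, or fill a call up. It gives the time, the measured TCP pose, the force, the opening and the grip force at its end, in the units of the state.
- get_obs(): the state, without advancing time (a new reading comes with each control period).
- capture(name): name is "scene" or "top" or "wrist"; returns (picture, depth): 384x512x3 uint8, red, green, blue; 384x512 float32, m along the optical axis (not along the pixel's ray), 0 where there is no reading.
- camera_info(name): a dict with "camera_matrix" (3x3 intrinsics, pixels), "origin" and "attitude" of the camera in the world. Camera axes: x right, y down, z forward; pixel columns grow to the right and rows downward; lengths in m; the calibration is good to about 2 mm. A picture is of the moment at which its call begins: read the wrist's pose just before it. camera_info takes no time and is no camera call; for the wrist camera it gives the pose at the moment of the call.
- sign_off(): hands the job in; it is judged then, once.
The state is a dict: "time_s": time; "joints": joint angles; "dq": joint speeds; "joint_efforts": joint torques, N m; "ee_pos": TCP position; "tool_rot": TCP orientation; "contact_force": force on the tool from outside, world axes, zero at the start; "wrist_torque": the same for the moment, N m; "finger_gap": opening from 0.0 (shut) to 1.0 (fully open); "gripper_force": force on a finger pad.
Only numpy, scipy, OpenCV 4.12 (cv2) and the standard library are available. Lean on these libraries where they do the work, as an engineer would, in place of code of your own. Each camera call takes 0.05 s, during which the arm holds its last target. There are 200 camera calls.

## Working session

There is one attempt and no reset: what is moved stays moved. The work goes in short steps, Python scripts to look and compute and a tool call to move; the robot and the scene stay as the last step left them, time stands still between calls to the robot, and variables do not carry over. Pictures are saved under pics/ and viewed, at most 10 in all, crops included, and the job is handed in when it is done.

Besides the shell and the picture viewer there is one more tool, called after "Call:" as name(argument=value, ...) on one line, values as JSON. carry_out: Moves the arm, as the interface text tells. Its arguments: {"type":"object","properties":{"series":{"type":"array"}},"required":["series"]}

```bash
mkdir -p pics; cat > h.py <<'E'
import numpy as np, cv2, json
from bench import *
from scipy.spatial.transform import Rotation as R
def snap(n,f):
    i=camera_info(n); p,d=capture(n); np.savez(f'pics/{f}.npz',p=p,d=d,K=i['camera_matrix'],o=i['origin'],a=np.array(i['attitude']))
    cv2.imwrite(f'pics/{f}.png',p[:,:,::-1]); return i
def rot(a):
    a=np.array(a); return a if a.shape==(3,3) else R.from_quat(a).as_matrix()
def cloud(f):
    z=np.load(f'pics/{f}.npz'); d=z['d']; v,u=np.mgrid[:d.shape[0],:d.shape[1]]
    K=z['K']; c=np.stack([(u-K[0,2])/K[0,0]*d,(v-K[1,2])/K[1,1]*d,d],-1)
    return z['p'],d,c@rot(z['a']).T+z['o']
E
python3 - <<'E'
from h import *
for n in ['scene','top']:
    i=snap(n,n+'0'); print(n,i)
a=np.hstack([cv2.imread('pics/scene0.png'),cv2.imread('pics/top0.png')])
o=get_obs(); print(o)
E
```

```text
scene {'camera_matrix': array([[382.28859367,   0.        , 256.50341862],
       [  0.        , 382.28859367, 196.29995637],
       [  0.        ,   0.        ,   1.        ]]), 'origin': array([ 1.20745292, -0.45710429,  0.86744913]), 'attitude': array([ 0.77079811,  0.50290584, -0.21332219, -0.3277951 ])}
top {'camera_matrix': array([[347.33764617,   0.        , 257.28018804],
       [  0.        , 347.33764617, 189.51827029],
       [  0.        ,   0.        ,   1.        ]]), 'origin': array([ 0.30115708, -0.09939   ,  1.0786477 ]), 'attitude': array([-0.7040237 ,  0.70719721, -0.05405933,  0.03605983])}
{'time_s': 0.1, 'joints': array([-1.42195976,  0.39914733,  0.04502853,  1.53777061, -0.01871808,
        1.2068693 , -0.05073141]), 'dq': array([-0.00074129, -0.00121372,  0.00154046, -0.00264077,  0.00050112,
        0.00178795, -0.00064254]), 'joint_efforts': array([ 3.39228020e-03, -4.76261401e+01,  1.37025565e+00, -2.54951745e+01,
        1.19885252e-02,  4.97708636e-03, -1.73995244e-05]), 'ee_pos': array([0.15926513, 0.62953909, 0.1971409 ]), 'tool_rot': array([ 1.23561120e-01,  9.92336568e-01, -8.84639047e-04, -5.76266619e-05]), 'contact_force': array([0.20785792, 0.03043883, 0.20377325]), 'wrist_torque': array([ 0.02047863,  0.02545444, -0.01179599]), 'gripper_force': 0.0, 'finger_gap': 1.0031452083459418}
```

View pics/scene0.png

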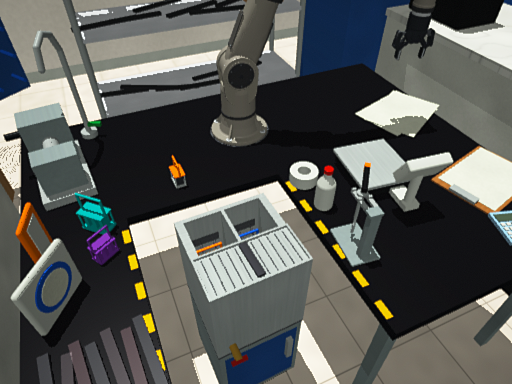

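View pics/top0.png

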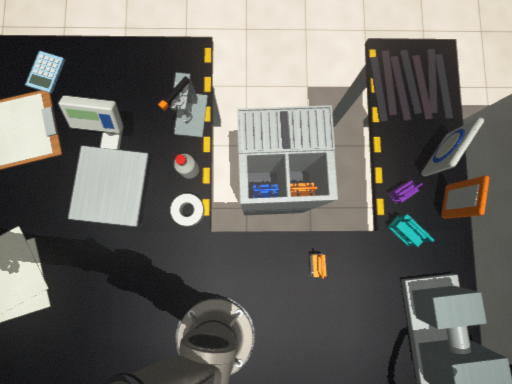

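Scene: the orange carrier hangs in the right-hand well (top ~302,188), blue at (265,190); the flat bar is at (285,128), the rod stand ~(185,105) with its T-bar's orange end at (163,104), the scale pan ~(108,187). Small orange decoy at (318,264).

```bash
python3 - <<'E'
from h import *
p,d,W=cloud('top0'); p=p.astype(int)
def rect(name,m):
    m=m&(d>0); q=W[m]
    r=cv2.minAreaRect(q[:,:2].astype(np.float32)); print(name,m.sum(),'c',np.round(r[0],4),'size',np.round(r[1],4),'ang',round(r[2],2),'z',np.round(np.percentile(q[:,2],[5,50,95]),4))
v,u=np.mgrid[:384,:512]
box=lambda a,b,c,e:(u>=a)&(u<=b)&(v>=c)&(v<=e)
z=W[...,2]
sat=p.max(-1)-p.min(-1)
rect('deck',box(225,350,95,225)&(z>0.005)&(z<.05))
rect('drain dark bar',box(275,295,105,155)&(p.max(-1)<75)&(z>.02)&(z<.05))
rect('pan',box(60,155,140,230)&(z>.05)&(z<.07))
org=(p[...,0]>170)&(p[...,1]>60)&(p[...,1]<160)&(p[...,2]<70)
rect('orange well',box(285,325,170,205)&(p[...,0]-p[...,2]>90)&(z<0))
rect('blue well',box(245,284,170,205)&(p[...,2]-p[...,0]>70)&(z<0))
rect('tee dark+org',box(150,200,60,125)&(z>.2))
rect('tee org',box(150,175,90,115)&org&(z>.2))
rect('tines',box(165,215,65,140)&(z>.15)&(z<.19))
rect('standbase',box(165,215,65,140)&(z>.005)&(z<.025))
rect('tape',box(165,210,190,230)&(z>.03)&(z<.06))
rect('bottle',box(165,205,145,185)&(z>.06))
for n,b in [('o',(285,325,170,205)),('b',(245,284,170,205))]:
    m=box(*b)&(z<-0.05)&(sat>70); q=W[m]; h,e=np.histogram(q[:,2],bins=np.arange(-.32,0,.01)); print(n,[(round(float(a),2),int(c)) for a,c in zip(e,h) if c])
im=cv2.imread('pics/top0.png')
a=cv2.resize(im[60:150,140:230],None,fx=5,fy=5,interpolation=cv2.INTER_CUBIC)
b=cv2.resize(im[150:205,235:340],None,fx=3.3,fy=3.3,interpolation=cv2.INTER_CUBIC)
c=np.zeros((450,800,3),np.uint8); c[:,:450]=a; c[:b.shape[0],452:452+b.shape[1]]=b[:,:348]
cs=cv2.imread('pics/scene0.png')[150:260,320:400]; cs=cv2.resize(cs,None,fx=2.4,fy=2.4); c[184:184+cs.shape[0],460:460+cs.shape[1]]=cs[:266]
cv2.imwrite('pics/crop1.png',c)
E
```

```text
deck 5973 c [ 0.5506 -0.2192] size [0.3013 0.3013] ang 2.04 z [0.0159 0.02   0.0291]Traceback (most recent call last):
  File "<stdin>", line 11, in <module>
  File "<stdin>", line 5, in rect
    return _quantile_unchecked(
        a, q, axis, out, overwrite_input, method, keepdims, weights)
    return _ureduce(a,
                    func=_quantile_ureduce_func,
    ...<5 lines>...
                    overwrite_input=overwrite_input,
                    method=method)
    r = func(a, **kwargs)
    result = _quantile(arr,
                       quantiles=q,
    ...<2 lines>...
                       out=out,
                       weights=wgt)
    slices_having_nans = np.isnan(arr[-1, ...])
                                  ~~~^^^^^^^^^
IndexError: index -1 is out of bounds for axis 0 with size 0
```

```bash
python3 - <<'E'
from h import *
p,d,W=cloud('top0'); p=p.astype(int)
def rect(name,m):
    m=m&(d>0); q=W[m]
    if len(q)<5: print(name,'few',len(q)); return
    r=cv2.minAreaRect(q[:,:2].astype(np.float32)); print(name,m.sum(),'c',np.round(r[0],4),'size',np.round(r[1],4),'ang',round(r[2],2),'z',np.round(np.percentile(q[:,2],[5,50,95]),4))
v,u=np.mgrid[:384,:512]
box=lambda a,b,c,e:(u>=a)&(u<=b)&(v>=c)&(v<=e)
z=W[...,2]
sat=p.max(-1)-p.min(-1)
rect('drain dark bar',box(278,293,108,152)&(p.max(-1)<100)&(z>.02)&(z<.05))
rect('bar by z',box(276,296,112,150)&(z>.0265)&(z<.04))
rect('pan',box(60,155,140,230)&(z>.05)&(z<.07))
rect('orange well',box(285,325,170,205)&(p[...,0]-p[...,2]>90)&(z<0))
rect('blue well',box(245,284,170,205)&(p[...,2]-p[...,0]>70)&(z<0))
rect('tee dark+org',box(150,200,60,125)&(z>.2))
rect('tee org',box(150,175,90,115)&(p[...,0]-p[...,2]>90)&(z>.2))
rect('tines',box(165,215,65,140)&(z>.15)&(z<.19))
rect('standbase',box(165,215,65,140)&(z>.005)&(z<.025))
rect('tape',box(165,210,190,230)&(z>.03)&(z<.06))
rect('bottle',box(165,205,145,185)&(z>.06))
for n,b in [('o',(285,325,170,205)),('b',(245,284,170,205))]:
    m=box(*b)&(z<-0.05)&(sat>70); q=W[m]; h,e=np.histogram(q[:,2],bins=np.arange(-.32,0,.01)); print(n,[(round(float(a),2),int(c)) for a,c in zip(e,h) if c])
im=cv2.imread('pics/top0.png')
a=cv2.resize(im[60:150,140:230],None,fx=5,fy=5,interpolation=cv2.INTER_CUBIC)
b=cv2.resize(im[150:205,235:340],None,fx=3.3,fy=3.3,interpolation=cv2.INTER_CUBIC)[:,:348]
c=np.zeros((450,800,3),np.uint8); c[:,:450]=a; c[:b.shape[0],452:452+b.shape[1]]=b
cs=cv2.imread('pics/scene0.png')[150:260,320:400]; cs=cv2.resize(cs,None,fx=2.4,fy=2.4)[:266]; c[184:184+cs.shape[0],460:460+cs.shape[1]]=cs
cv2.imwrite('pics/crop1.png',c)
E
```

```text
drain dark bar 206 c [ 0.6246 -0.2123] size [0.1144 0.0197] ang 3.98 z [0.0264 0.0295 0.0327]
bar by z 289 c [ 0.6202 -0.2164] size [0.1231 0.0624] ang 0.04 z [0.0271 0.0295 0.0327]
pan 5116 c [0.4465 0.3118] size [0.2017 0.2195] ang 83.32 z [0.0564 0.0597 0.0628]
orange well 245 c [ 0.4693 -0.2961] size [0.0998 0.0667] ang 87.92 z [-0.1427 -0.1375 -0.0793]
blue well 209 c [ 0.466 -0.159] size [0.0652 0.0856] ang 6.29 z [-0.1426 -0.1372 -0.0801]
tee dark+org 317 c [0.6558 0.0863] size [0.0166 0.0994] ang 51.2 z [0.2276 0.2434 0.2467]
tee org 58 c [0.6236 0.1121] size [0.0166 0.017 ] ang 51.85 z [0.2335 0.2444 0.247 ]
tines 330 c [0.6858 0.0828] size [0.0382 0.1039] ang 84.43 z [0.1743 0.1804 0.187 ]
standbase 951 c [0.7204 0.0956] size [0.1319 0.2386] ang 86.41 z [0.0062 0.0096 0.0133]
tape 676 c [0.3752 0.0833] size [0.0944 0.0927] ang 89.62 z [0.0402 0.0442 0.0475]
bottle 375 c [0.5034 0.0836] size [0.0559 0.057 ] ang 44.59 z [0.0736 0.1052 0.1507]
o [(-0.31, 1), (-0.3, 3), (-0.25, 1), (-0.22, 1), (-0.2, 1), (-0.16, 1), (-0.15, 61), (-0.14, 122), (-0.13, 1), (-0.12, 2), (-0.11, 2), (-0.1, 3), (-0.09, 56), (-0.08, 15)]
b [(-0.31, 1), (-0.3, 2), (-0.21, 2), (-0.15, 29), (-0.14, 106), (-0.13, 2), (-0.1, 1), (-0.09, 56), (-0.08, 10)]
```

View pics/crop1.png

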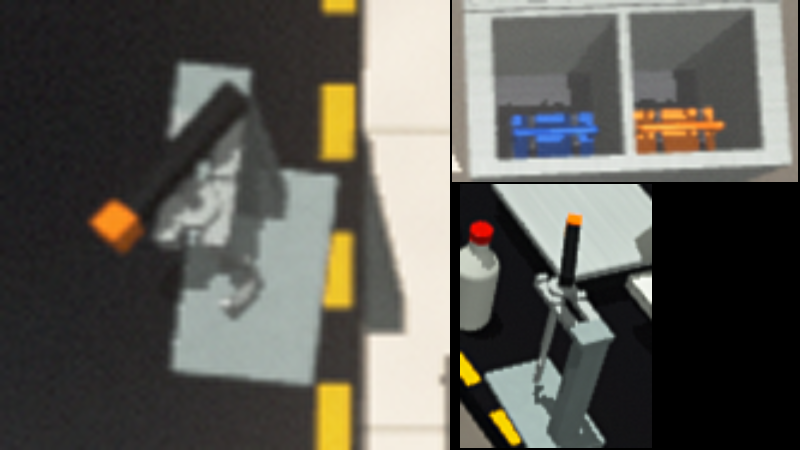

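Crop: T-bar's orange end at lower left, its stand fork opens towards the robot; both bails hang over prongs in the wells. Estimates are consistent (T-bar (0.656, 0.086), heading 141°; tank (0.551, -0.219), yaw 2°). Moving to above the rod.

Call:
carry_out(series=[[0,-0.02,-0.013,-0.028,0],[0,-0.04,-0.026,-0.056,0],[0,-0.06,-0.039,-0.084,0],[0,-0.08,-0.052,-0.112,0],[0,-0.1,-0.065,-0.14,0]])

```text
time_s: 0.52
ee_pos: [0.241, 0.5413, 0.3389]
tool_rot: [0.124, 0.992, -0.0, -0.0]
contact_force: [0.5, 0.3, -0.5]
finger_gap: 0.997
gripper_force: 0.0
```

Call:
carry_out(series=[[0,-0.034,-0.023,0,0],[0,-0.068,-0.045,0,0],[0,-0.103,-0.068,0,0],[0,-0.137,-0.09,0,0],[0,-0.172,-0.113,0,0]])

```text
time_s: 0.93
ee_pos: [0.38, 0.3893, 0.3379]
tool_rot: [0.123, 0.992, -0.0, -0.0]
contact_force: [0.7, 1.0, 0.9]
finger_gap: 0.999
gripper_force: 0.0
```

Call:
carry_out(series=[[0,-0.034,-0.023,0,0],[0,-0.068,-0.045,0,0],[0,-0.103,-0.068,0,0],[0,-0.137,-0.09,0,0],[0,-0.172,-0.113,0,0]])

```text
time_s: 1.35
ee_pos: [0.5189, 0.2379, 0.3379]
tool_rot: [0.123, 0.992, 0.0, -0.0]
contact_force: [-0.6, 1.1, 0.1]
finger_gap: 0.997
gripper_force: 0.0
```

Call:
carry_out(series=[[0,-0.034,-0.023,0,0],[0,-0.068,-0.045,0,0],[0,-0.103,-0.068,0,0],[0,-0.137,-0.09,0,0],[0,-0.171,-0.113,0,0]])

```text
time_s: 1.77
ee_pos: [0.6571, 0.0868, 0.3376]
tool_rot: [0.123, 0.992, 0.0, -0.0]
contact_force: [0.1, 0.4, 0.3]
finger_gap: 0.999
gripper_force: 0.0
```

```bash
cat >> h.py <<'E'
def go(x,y,z,psi):
    "delta in tool axes from measured pose to tool-down target; psi=heading of tool x, deg"
    o=get_obs(); Rm=rot(o['tool_rot']); cur=np.degrees(np.arctan2(Rm[1,0],Rm[0,0]))
    dd=Rm.T@(np.array([x,y,z])-o['ee_pos']); t=(cur-psi+180)%360-180
    print('t',round(o['time_s'],2),'pos',np.round(o['ee_pos'],4),'psi',round(cur,2),'tilt',np.round(Rm[:2,2],4),'q',np.round(o['joints'],2),'F',np.round(o['contact_force'],1),'gap',round(o['finger_gap'],3),'| delta',np.round(dd,4),'twist',round(t,2))
E
python3 - <<'E'
from h import *
go(.656,.086,.25,141.3)
snap('top','top1'); snap('wrist','w1')
p,d,W=cloud('w1'); z=W[...,2]
v,u=np.mgrid[:384,:512]
m=(z>.215)&(z<.26)&(np.abs(W[...,0]-.656)<.08)&(np.abs(W[...,1]-.086)<.08)
q=W[m]; print(len(q), cv2.minAreaRect(q[:,:2].astype(np.float32)), np.median(q[:,2]))
pi=p.astype(int); o=m&(pi[...,0]-pi[...,2]>90); print('orange',o.sum(), W[o].mean(0) if o.any() else '')
E
```

```text
t 1.77 pos [0.6571 0.0868 0.3376] psi 165.85 tilt [-0.0008  0.0003] q [-0.51  0.39  0.47  1.29 -0.18  1.5   1.26] F [0.1 0.4 0.3] gap 0.999 | delta [ 0.0008 -0.001   0.0876] twist 24.55
2217 ((0.6552326083183289, 0.08655152469873428), (0.014524314552545547, 0.1001405343413353), 50.52992248535156) 0.2446965525192663
orange 371 [0.6239097  0.11200218 0.24511901]
```

Call:
carry_out(series=[[0,0.001,0,0.01,7],[0,0.002,-0.001,0.02,14],[0,0.002,-0.001,0.03,20],[0,0.002,-0.001,0.035,25.3],[0,0.002,-0.001,0.04,25.3]])

```text
time_s: 2.28
ee_pos: [0.6533, 0.0881, 0.2968]
tool_rot: [0.338, 0.941, -0.0, -0.001]
contact_force: [0.0, -0.6, 0.2]
finger_gap: 1.001
gripper_force: 0.0
```

Call:
carry_out(series=[[0,0,0,0.02,0],[0,0,0,0.04,0],[0,0,0,0.06,0],[0,0,0,0.075,0],[0,0,0,0.081,0]])

```text
time_s: 2.7
ee_pos: [0.6522, 0.0881, 0.2142]
tool_rot: [0.337, 0.942, -0.001, -0.002]
contact_force: [-0.4, -0.8, 0.1]
finger_gap: 1.0
gripper_force: 0.0
```

Call:
carry_out(series=[[255,0,0,0,0],[255,0,0,0,0],[255,0,0,0,0],[255,0,0,0,0],[255,0,0,0,0]])

```text
time_s: 3.12
ee_pos: [0.6547, 0.0876, 0.2183]
tool_rot: [0.338, 0.941, 0.001, 0.001]
contact_force: [-0.1, -0.2, 0.6]
finger_gap: 0.301
gripper_force: 0.0
```

Call:
carry_out(series=[[255,0,0,0,0],[255,0,0,0,0],[255,0,0,0,0],[255,0,0,0,0],[255,0,0,0,0]])

```text
time_s: 3.53
ee_pos: [0.6541, 0.0876, 0.2171]
tool_rot: [0.338, 0.941, 0.0, -0.0]
contact_force: [0.2, -0.3, -0.5]
finger_gap: 0.004
gripper_force: 0.0
```

```bash
python3 - <<'E'
from h import *
go(.61,.091,.235,140.5)
p,d,W=cloud('top0'); p=p.astype(int); z=W[...,2]
# bails, refined in tank frame
c,s=np.cos(np.radians(2.04)),np.sin(np.radians(2.04))
T=(W[...,:2]-[.5506,-.2192])@np.array([[c,-s],[s,c]])
v,u=np.mgrid[:384,:512]
for n,m in [('o',p[...,0]-p[...,2]>60),('b',p[...,2]-p[...,0]>50)]:
    m=m&(z<-.07)&(z>-.1)&(abs(T[...,0])<.15)&(abs(T[...,1])<.13)&(u>200)
    q=T[m]; print(n,len(q),np.median(q,0),np.ptp(q,axis=0),np.percentile(z[m],[10,50,90]),np.polyfit(q[:,1],q[:,0],1))
m=(p.max(-1)<110)&(z>.024)&(z<.04)&(T[...,0]>0)&(T[...,0]<.14)&(abs(T[...,1])<.05)
print('bar',cv2.minAreaRect(T[m].astype(np.float32)))
# well edges: z<-.02 region
m=(z<0)&(abs(T[...,0])<.148)&(abs(T[...,1])<.148); print('wells',T[m].min(0),T[m].max(0))
E
```

```text
t 3.53 pos [0.6541 0.0876 0.2171] psi 140.51 tilt [0.     0.0001] q [-0.57  0.45  0.53  1.5  -0.23  1.26  0.87] F [ 0.2 -0.3 -0.5] gap 0.004 | delta [ 0.0362 -0.0254 -0.0179] twist 0.01
o 80 [-0.0973477  -0.06035324] [0.02359804 0.08623418] [-0.08637793 -0.08254673 -0.07844356] [ 0.00343221 -0.09641168]
b 72 [-0.09800012  0.05888958] [0.02239059 0.08471873] [-0.0858454  -0.0818784  -0.07961462] [ 0.00921626 -0.09848544]
bar ((0.07340196520090103, 0.0036253919824957848), (0.11644016951322556, 0.021906515583395958), 1.779496669769287)
wells [-0.14799713 -0.14707828] [0.00145895 0.14797227]
```

```bash
python3 - <<'E'
from h import *
snap('wrist','w2'); snap('scene','s2')
a=cv2.imread('pics/w2.png'); b=cv2.resize(cv2.imread('pics/s2.png')[110:250,300:410],None,fx=2.6,fy=2.6)
c=np.zeros((384,798,3),np.uint8); c[:,:512]=a; c[:364,512:]=b[:364,:286]; cv2.imwrite('pics/c2.png',c)
E
```

```text
(no output)
```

View pics/c2.png

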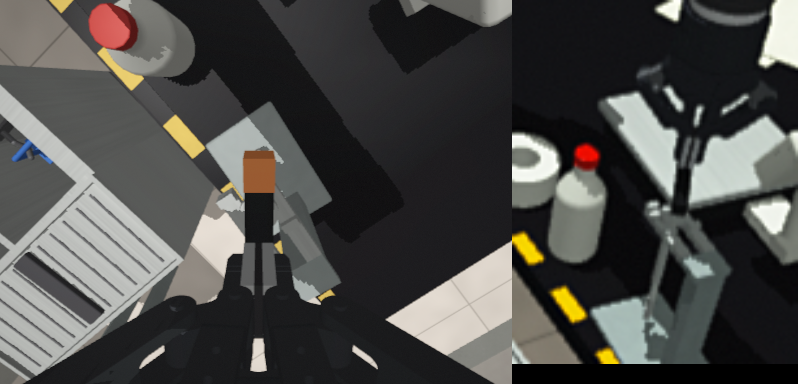

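The wrist view shows the T-bar (orange end at 259,172) running under/between the fingers at ~(258,245), but the gap reads shut. Checking whether it is actually held.

```bash
python3 - <<'E'
from h import *
p,d,W=cloud('w2'); p=p.astype(int)
z=W[...,2]
m=(p[...,0]-p[...,2]>50)&(z>.2)&(abs(W[...,0]-.62)<.05)&(abs(W[...,1]-.11)<.05)
print(m.sum(),cv2.minAreaRect(W[m][:,:2].astype(np.float32)),np.percentile(z[m],[5,50,95]))
for r in (200,220,235,245,260,275):
    print(r,[(c,*np.round(W[r,c],3)) for c in (240,250,258,266,276)])
o=get_obs(); print(o['time_s'],o['finger_gap'],o['gripper_force'])
E
```

```text
1323 ((0.6219527125358582, 0.11616138368844986), (0.0231302659958601, 0.0737999901175499), 70.91677856445312) [0.23306019 0.24506177 0.24615696]
200 [(240, np.float64(0.643), np.float64(0.08), np.float64(0.177)), (250, np.float64(0.629), np.float64(0.103), np.float64(0.245)), (258, np.float64(0.632), np.float64(0.105), np.float64(0.245)), (266, np.float64(0.634), np.float64(0.108), np.float64(0.245)), (276, np.float64(0.657), np.float64(0.1), np.float64(0.18))]
220 [(240, np.float64(0.653), np.float64(0.072), np.float64(0.181)), (250, np.float64(0.637), np.float64(0.096), np.float64(0.245)), (258, np.float64(0.639), np.float64(0.099), np.float64(0.246)), (266, np.float64(0.642), np.float64(0.102), np.float64(0.244)), (276, np.float64(0.666), np.float64(0.093), np.float64(0.187))]
235 [(240, np.float64(0.97), np.float64(-0.26), np.float64(-0.747)), (250, np.float64(0.643), np.float64(0.091), np.float64(0.245)), (258, np.float64(0.645), np.float64(0.094), np.float64(0.246)), (266, np.float64(0.648), np.float64(0.097), np.float64(0.246)), (276, np.float64(0.75), np.float64(0.037), np.fl
[... 322 characters left out ...]
np.float64(0.001))]
260 [(240, np.float64(0.643), np.float64(0.086), np.float64(0.263)), (250, np.float64(0.643), np.float64(0.092), np.float64(0.27)), (258, np.float64(0.645), np.float64(0.094), np.float64(0.27)), (266, np.float64(0.647), np.float64(0.097), np.float64(0.271)), (276, np.float64(0.653), np.float64(0.098), np.float64(0.264))]
275 [(240, np.float64(0.643), np.float64(0.086), np.float64(0.275)), (250, np.float64(0.643), np.float64(0.092), np.float64(0.281)), (258, np.float64(0.645), np.float64(0.095), np.float64(0.281)), (266, np.float64(0.647), np.float64(0.096), np.float64(0.28)), (276, np.float64(0.652), np.float64(0.098), np.float64(0.276))]
3.6333 -0.0010809281433715478 0.0
```

Call:
carry_out(series=[[255,0,0,0,0],[255,0,0,0,0],[255,0,0,0,0],[255,0,0,0,0],[255,0,0,0,0]])

```text
time_s: 4.05
ee_pos: [0.6541, 0.0875, 0.2171]
tool_rot: [0.338, 0.941, 0.0, 0.0]
contact_force: [0.5, -0.3, 0.8]
finger_gap: 0.001
gripper_force: 0.0
```

Call:
carry_out(series=[[255,0,0,-0.004,0],[255,0,0,-0.008,0],[255,0,0,-0.012,0],[255,0,0,-0.014,0],[255,0,0,-0.014,0]])

```text
time_s: 4.47
ee_pos: [0.6546, 0.0875, 0.2321]
tool_rot: [0.338, 0.941, 0.0, 0.001]
contact_force: [-0.5, 0.6, -0.5]
finger_gap: 0.0
gripper_force: 0.0
```

```bash
python3 - <<'E'
from h import *
go(.61,.091,.235,140.5)
i=snap('wrist','w3'); print(i['origin'])
p,d,W=cloud('w3')
for r in range(150,300,12): print(r,np.round(W[r,258],3), np.round(W[r,245],3))
snap('scene','s3'); b=cv2.imread('pics/s3.png')[120:240,320:420]; cv2.imwrite('pics/c3.png',cv2.resize(b,None,fx=5,fy=5,interpolation=cv2.INTER_CUBIC))
E
```

```text
t 4.47 pos [0.6546 0.0875 0.2321] psi 140.51 tilt [0.0017 0.0004] q [-0.57  0.44  0.54  1.48 -0.23  1.29  0.87] F [-0.5  0.6 -0.5] gap 0.0 | delta [ 0.0367 -0.0257 -0.0029] twist 0.01
[0.59112982 0.13907093 0.40780535]
150 [0.617 0.118 0.243] [0.613 0.113 0.242]
162 [0.621 0.115 0.246] [0.617 0.11  0.245]
174 [0.626 0.111 0.244] [0.622 0.106 0.245]
186 [0.631 0.107 0.244] [0.627 0.101 0.243]
198 [0.635 0.103 0.246] [0.632 0.097 0.243]
210 [0.64  0.099 0.246] [0.653 0.077 0.186]
222 [0.646 0.094 0.245] [0.662 0.069 0.18 ]
234 [0.651 0.09  0.245] [ 0.988 -0.25  -0.754]
246 [0.646 0.094 0.272] [0.642 0.09  0.273]
258 [0.591 0.139 0.408] [0.642 0.09  0.282]
270 [0.646 0.094 0.292] [0.642 0.091 0.293]
282 [0.645 0.094 0.301] [0.642 0.091 0.301]
294 [0.648 0.092 0.303] [0.642 0.091 0.309]
```

View pics/c3.png

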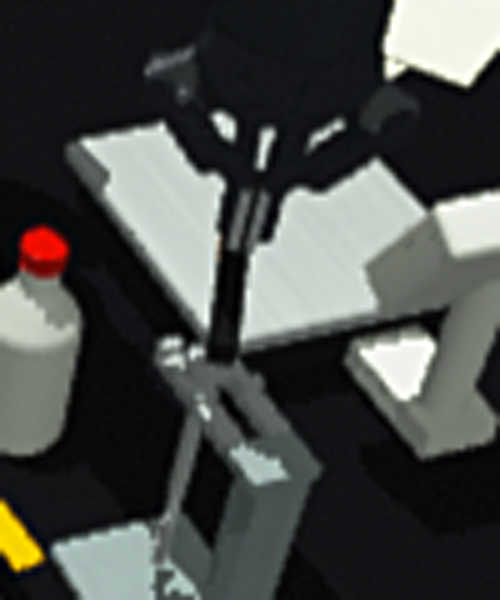

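The picture shows the fingers shut above the T-bar, which has stayed in the fork: the pads end at crop (240,250), over the bar. The real tips seem ~30 mm higher than the reported TCP; checking with the scene camera.

```bash
python3 - <<'E'
from h import *
for f in ['s3','s2']:
    p,d,W=cloud(f); print(f)
    for r in range(160,196,3): print(r,[(c,*[float(t) for t in np.round(W[r,c],3)],p[r,c].tolist()) for c in (365,368,371)])
E
```

```text
s3
160 [(365, 0.652, 0.073, 0.293, [9, 11, 14]), (368, 0.66, 0.075, 0.298, [101, 106, 106]), (371, 0.663, 0.081, 0.298, [49, 50, 52])]
163 [(365, 0.654, 0.073, 0.285, [9, 10, 14]), (368, 0.661, 0.076, 0.289, [99, 105, 105]), (371, 0.666, 0.081, 0.291, [100, 105, 105])]
166 [(365, 0.655, 0.075, 0.276, [16, 17, 20]), (368, 0.661, 0.078, 0.279, [65, 68, 68]), (371, 0.666, 0.083, 0.281, [94, 100, 99])]
169 [(365, 0.656, 0.077, 0.266, [44, 48, 49]), (368, 0.664, 0.078, 0.272, [22, 23, 24]), (371, 0.472, 0.28, 0.058, [186, 198, 192])]
172 [(365, 0.646, 0.089, 0.245, [3, 4, 5]), (368, 0.649, 0.095, 0.245, [4, 5, 5]), (371, 0.488, 0.268, 0.061, [211, 221, 215])]
175 [(365, 0.655, 0.082, 0.245, [9, 10, 10]), (368, 0.659, 0.089, 0.245, [31, 34, 33]), (371, 0.501, 0.258, 0.062, [207, 217, 212])]
178 [(365, 0.665, 0.075, 0.245, [9, 11, 11]), (368, 0.667, 0.083, 0.244, [51, 55, 53]), (371, 0.512, 0.251, 0.06, [203, 213, 207])]
181 [(365, 0.672, 0.071, 0.242, [11, 11, 12]), (368, 0.675, 0.077, 0.243, [71, 76, 74]), (371, 0.521, 0.244, 0.057, [207, 218, 210])]
184 [(365, 0.684, 0.062, 0.245, [23, 2
[... 1377 characters left out ...]
0.513, 0.249, 0.062, [201, 213, 206])]
181 [(365, 0.674, 0.068, 0.245, [9, 10, 12]), (368, 0.676, 0.077, 0.243, [72, 76, 74]), (371, 0.524, 0.242, 0.06, [207, 217, 210])]
184 [(365, 0.684, 0.062, 0.245, [16, 16, 16]), (368, 0.533, 0.224, 0.062, [125, 134, 127]), (371, 0.536, 0.233, 0.06, [205, 215, 209])]
187 [(365, 0.692, 0.056, 0.244, [24, 25, 27]), (368, 0.541, 0.219, 0.057, [194, 205, 198]), (371, 0.548, 0.225, 0.061, [150, 160, 155])]
190 [(365, 0.695, 0.055, 0.238, [7, 8, 9]), (368, 0.544, 0.219, 0.047, [59, 62, 60]), (371, 0.537, 0.24, 0.033, [19, 20, 19])]
193 [(365, 0.697, 0.057, 0.228, [61, 65, 62]), (368, 0.662, 0.102, 0.181, [75, 80, 78]), (371, 0.538, 0.242, 0.02, [12, 13, 12])]
```

Confirmed by both cameras: the tips are ~33 mm above the reported TCP. I'll allow for that (grasp point = reported z + 52 mm).

Call:
carry_out(series=[[0,0,0,0,0],[0,0,0,0,0],[0,0,0,0,0],[0,0,0,0,0],[0,0,0,0,0]])

```text
time_s: 4.98
ee_pos: [0.654, 0.0875, 0.231]
tool_rot: [0.338, 0.941, 0.0, -0.0]
contact_force: [-0.9, -0.3, 0.1]
finger_gap: 0.709
gripper_force: 0.0
```

Call:
carry_out(series=[[0,0,0,0,0],[0,0,0,0.012,0],[0,0,0,0.025,0],[0,0,0,0.038,0],[0,0,0,0.047,0]])

```text
time_s: 5.4
ee_pos: [0.6527, 0.0876, 0.1811]
tool_rot: [0.338, 0.941, -0.001, -0.002]
contact_force: [-0.3, 0.3, -0.8]
finger_gap: 1.004
gripper_force: 0.0
```

Call:
carry_out(series=[[255,0,0,0,0],[255,0,0,0,0],[255,0,0,0,0],[255,0,0,0,0],[255,0,0,0,0]])

```text
time_s: 5.82
ee_pos: [0.6547, 0.0875, 0.1849]
tool_rot: [0.338, 0.941, 0.0, 0.001]
contact_force: [-0.0, -0.2, 0.1]
finger_gap: 0.296
gripper_force: 0.0
```

Call:
carry_out(series=[[255,0,0,0,0],[255,0,0,0,0],[255,0,0,0,0],[255,0,0,0,0],[255,0,0,0,0]])

```text
time_s: 6.23
ee_pos: [0.6546, 0.0876, 0.1849]
tool_rot: [0.338, 0.941, 0.0, 0.001]
contact_force: [-0.9, 0.6, 4.8]
finger_gap: 0.149
gripper_force: 59.6
```

Call:
carry_out(series=[[255,0,0,-0.004,0],[255,0,0,-0.009,0],[255,0,0,-0.013,0],[255,0,0,-0.015,0],[255,0,0,-0.015,0]])

```text
time_s: 6.65
ee_pos: [0.6543, 0.0875, 0.1995]
tool_rot: [0.338, 0.941, 0.0, 0.0]
contact_force: [0.6, -0.1, -1.2]
finger_gap: 0.15
gripper_force: 58.8
```

Call:
carry_out(series=[[255,0.008,-0.005,0,0],[255,0.017,-0.011,0,0],[255,0.027,-0.018,0,0],[255,0.037,-0.025,0,0],[255,0.046,-0.031,0,0]])

```text
time_s: 7.07
ee_pos: [0.5971, 0.0929, 0.1986]
tool_rot: [0.338, 0.941, -0.0, -0.001]
contact_force: [0.0, 0.0, -1.1]
finger_gap: 0.151
gripper_force: 58.8
```

Call:
carry_out(series=[[255,0,0,-0.02,-3],[255,0,0,-0.045,-8],[255,0,0,-0.07,-14],[255,0,0,-0.09,-20],[255,0,0,-0.1,-25]])

```text
time_s: 7.48
ee_pos: [0.5992, 0.0929, 0.302]
tool_rot: [0.124, 0.992, 0.001, 0.002]
contact_force: [0.4, 0.7, -2.9]
finger_gap: 0.151
gripper_force: 59.0
```

```bash
cat >> h.py <<'E'
def tk(x,y,yaw=2.04):
    c,s=np.cos(np.radians(yaw)),np.sin(np.radians(yaw)); return .5506+c*x-s*y, -.2192+s*x+c*y
E
python3 - <<'E'
from h import *
x,y=tk(-.050,-.065); go(x,y,.26,182)
i=snap('wrist','w4'); snap('scene','s4')
p,d,W=cloud('w4'); p=p.astype(int); z=W[...,2]
e=get_obs()['ee_pos']
m=(p[...,0]-p[...,2]>60)&(np.linalg.norm(W-e-[0,0,.06],axis=-1)<.09); q=W[m]; print('orange end',len(q),np.median(q,0))
for r in range(120,250,14): print(r,np.round(W[r,258],3))
E
```

```text
t 7.48 pos [0.5992 0.0929 0.302 ] psi 165.78 tilt [0.0036 0.0013] q [-0.6   0.28  0.48  1.51 -0.13  1.38  1.22] F [ 0.4  0.7 -2.9] gap 0.151 | delta [ 0.0004 -0.3909  0.0412] twist -16.22
orange end 2091 [0.55708571 0.10308201 0.36203903]
120 [ 0.572  0.1   -0.001]
134 [0.591 0.095 0.001]
148 [0.61  0.09  0.001]
162 [0.591 0.095 0.171]
176 [0.551 0.105 0.361]
190 [0.556 0.103 0.362]
204 [0.561 0.102 0.362]
218 [0.567 0.101 0.362]
232 [0.572 0.099 0.362]
246 [0.578 0.098 0.362]
```

Call:
carry_out(series=[[255,0,-0.025,0,0],[255,0,-0.06,0,0],[255,0,-0.1,0,0],[255,0,-0.14,0,0],[255,0,-0.18,0,0]])

```text
time_s: 8.0
ee_pos: [0.5518, -0.0826, 0.2974]
tool_rot: [0.127, 0.992, 0.0, -0.001]
contact_force: [0.3, -1.2, -2.5]
finger_gap: 0.153
gripper_force: 58.9
```

Call:
carry_out(series=[[255,0,-0.04,0,-3],[255,0,-0.08,0,-6],[255,0,-0.12,0,-10],[255,0,-0.15,0,-14],[255,0,-0.18,0,-16.2]])

```text
time_s: 8.42
ee_pos: [0.5065, -0.2572, 0.2975]
tool_rot: [-0.014, 1.0, 0.001, -0.001]
contact_force: [1.0, 0.1, -0.9]
finger_gap: 0.153
gripper_force: 58.9
```

Call:
carry_out(series=[[255,0,-0.016,0.0,0],[255,0,-0.025,0.0,0],[255,0,-0.031,0,0],[255,0,-0.031,0,0],[255,0,-0.031,0,0]])

```text
time_s: 8.83
ee_pos: [0.5101, -0.285, 0.2983]
tool_rot: [-0.015, 1.0, 0.001, -0.001]
contact_force: [0.1, 0.7, -2.0]
finger_gap: 0.153
gripper_force: 58.9
```

```bash
python3 - <<'E'
from h import *
x,y=tk(-.050,-.065); go(x,y,.26,182)
i=snap('wrist','w5')
p,d,W=cloud('w5'); p=p.astype(int); z=W[...,2]
c,s=np.cos(np.radians(2.04)),np.sin(np.radians(2.04))
T=(W[...,:2]-[.5506,-.2192])@np.array([[c,-s],[s,c]])
m=(p[...,0]-p[...,2]>40)&(z<-.06)&(z>-.105)
q=T[m]; print('bail',len(q),q.min(0),q.max(0),np.median(q,0),np.percentile(z[m],[5,50,95]))
r=cv2.minAreaRect(q.astype(np.float32)); print(r)
for k in np.arange(-.11,-.015,.01):
    w=q[abs(q[:,1]-k)<.003]; print(round(k,3),len(w),np.round(np.percentile(w[:,0],[5,50,95]),4) if len(w) else '')
m=(z<0)&(z>-.35)&(T[...,1]<.0)&(T[...,1]>-.14)&(abs(T[...,0])<.148); print('well',np.percentile(T[m],[.2,99.8],axis=0))
v,u=np.mgrid[:384,:512]; m=(abs(z-.02)<.004)&(abs(T[...,0])<.16)&(abs(T[...,1])<.16); print('deck seen',T[m].min(0),T[m].max(0),np.median(z[m]))
E
```

```text
t 8.83 pos [ 0.5101 -0.285   0.2983] psi -178.23 tilt [-0.001   0.0015] q [-0.08  0.26  0.65  1.56 -0.16  1.37  2.19] F [ 0.1  0.7 -2. ] gap 0.153 | delta [ 0.0072 -0.0008  0.0383] twist -0.23
bail 345 [-0.12339628 -0.10976942] [-0.08041025 -0.02412127] [-0.09919761 -0.06691065] [-0.08459723 -0.08090693 -0.0788763 ]
((-0.10192268341779709, -0.0669294074177742), (0.08564860373735428, 0.042829498648643494), 89.78235626220703)
-0.11 6 [-0.1006 -0.0987 -0.0967]
-0.1 18 [-0.101  -0.0979 -0.0947]
-0.09 25 [-0.1023 -0.0979 -0.0946]
-0.08 41 [-0.1204 -0.1008 -0.0856]
-0.07 18 [-0.1023 -0.0986 -0.0946]
-0.06 24 [-0.1022 -0.0985 -0.0945]
-0.05 23 [-0.1022 -0.0978 -0.0945]
-0.04 36 [-0.1206 -0.1007 -0.0835]
-0.03 20 [-0.1021 -0.0992 -0.0961]
-0.02 0 
well [[-0.13652761 -0.12430643]
 [-0.0008549  -0.00353289]]
deck seen [-0.15168136 -0.14940986] [0.14385658 0.15160713] 0.019993261208551216
```

View pics/w5.png

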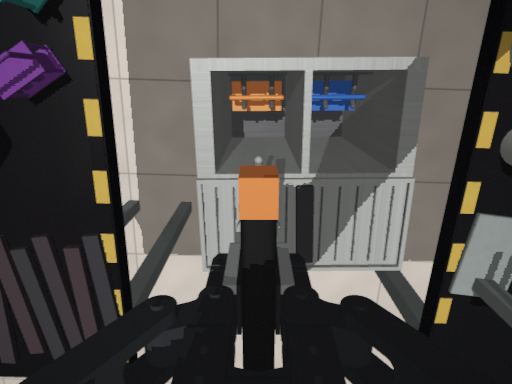

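The wrist view shows the hook tip at (259,160) beyond the T-bar's orange end, the orange bail bar at (257,97) and the flat bar at (305,222). Checking that the rod hangs true.

```bash
python3 - <<'E'
from h import *
p,d,W=cloud('w5')
c,s=np.cos(np.radians(2.04)),np.sin(np.radians(2.04))
T=(W[...,:2]-[.5506,-.2192])@np.array([[c,-s],[s,c]]); z=W[...,2]
for n,lo,hi in [('hook',.10,.2),('Tbar',.345,.375)]:
    m=(z>lo)&(z<hi)&(abs(T[...,0]+.04)<.08)&(abs(T[...,1]+.065)<.03); q=T[m]; print(n,m.sum(),q.min(0),q.max(0),np.median(q,0),np.percentile(z[m],[5,50,95]))
print('ee tank',(get_obs()['ee_pos'][:2]-[.5506,-.2192])@np.array([[c,-s],[s,c]]))
E
```

```text
hook 88 [-0.0575164  -0.06714245] [-0.04529117 -0.0602595 ] [-0.05381469 -0.06370189] [0.15212167 0.1636938  0.16640962]
Tbar 10081 [-0.09204529 -0.09207185] [-0.00195473 -0.03652009] [-0.05390075 -0.06423135] [0.35039067 0.35832169 0.37110623]
ee tank [-0.04257814 -0.06397679]
```

Call:
carry_out(series=[[255,0.004,-0.001,0.02,0],[255,0.007,-0.0025,0.05,0],[255,0.007,-0.0025,0.085,0],[255,0.007,-0.0025,0.12,0],[255,0.007,-0.0025,0.15,0]])

```text
time_s: 9.3
ee_pos: [0.503, -0.2868, 0.147]
tool_rot: [-0.016, 1.0, 0.001, -0.0]
contact_force: [0.3, -0.2, -2.4]
finger_gap: 0.152
gripper_force: 58.9
```

Call:
carry_out(series=[[255,0,0,0.03,0],[255,0,0,0.06,0],[255,0,0,0.085,0],[255,0,0,0.105,0],[255,0,0,0.115,0]])

```text
time_s: 9.72
ee_pos: [0.5019, -0.2862, 0.0312]
tool_rot: [-0.016, 1.0, 0.002, -0.002]
contact_force: [0.4, -0.0, -1.5]
finger_gap: 0.156
gripper_force: 58.9
```

Call:
carry_out(series=[[255,0,0,0,0],[255,0,0,0,0],[255,0,0,0,0],[255,0,0,0,0],[255,0,0,0,0]])

```text
time_s: 10.13
ee_pos: [0.5038, -0.2898, 0.0355]
tool_rot: [-0.015, 1.0, -0.0, 0.001]
contact_force: [-0.8, -0.4, -2.3]
finger_gap: 0.154
gripper_force: 58.9
```

```bash
python3 - <<'E'
from h import *
x,y=tk(-.099,-.0665); go(x,y,.033,182)
snap('wrist','w6')
p,d,W=cloud('w6'); p=p.astype(int)
c,s=np.cos(np.radians(2.04)),np.sin(np.radians(2.04))
T=(W[...,:2]-[.5506,-.2192])@np.array([[c,-s],[s,c]]); z=W[...,2]
m=(z<-.05)&(z>-.105)&(p[...,0]-p[...,2]>40); q=T[m]; print('bail',len(q),q.min(0),q.max(0),np.median(q,0),np.percentile(z[m],[5,50,95]))
m=(z>-.125)&(z<-.03)&(p.max(-1)-p.min(-1)<30)&(abs(T[...,0]+.06)<.03)&(abs(T[...,1]+.065)<.012);q=T[m]; print('hook',len(q),q.min(0) if len(q) else '',q.max(0)if len(q) else '',np.percentile(z[m],[5,50,95]))
E
```

```text
t 10.13 pos [ 0.5038 -0.2898  0.0355] psi -178.29 tilt [ 0.0026 -0.0007] q [ 0.03  0.51  0.55  1.87 -0.35  0.85  2.35] F [-0.8 -0.4 -2.3] gap 0.154 | delta [0.0498 0.0021 0.0023] twist -0.29
bail 1061 [-0.1244371  -0.11006264] [-0.00117867 -0.02267541] [-0.09916064 -0.06544107] [-0.08571377 -0.08086037 -0.07928077]
hook 80 [-0.06346155 -0.0720401 ] [-0.05250062 -0.06519582] [-0.10927961 -0.09872225 -0.0963741 ]
```

Call:
carry_out(series=[[255,0.005,0.001,0.003,0],[255,0.015,0.002,0.003,0],[255,0.027,0.002,0.003,0],[255,0.039,0.002,0.003,0],[255,0.048,0.002,0.003,0]])

```text
time_s: 10.6
ee_pos: [0.4519, -0.2889, 0.0309]
tool_rot: [-0.014, 1.0, 0.0, -0.001]
contact_force: [-0.3, 0.4, -1.1]
finger_gap: 0.149
gripper_force: 58.9
```

Call:
carry_out(series=[[255,0,0,0,0],[255,0,0,-0.004,0],[255,0,0,-0.009,0],[255,0,0,-0.013,0],[255,0,0,-0.016,0]])

```text
time_s: 11.02
ee_pos: [0.4559, -0.289, 0.048]
tool_rot: [-0.015, 1.0, -0.0, 0.001]
contact_force: [0.7, 0.0, -1.7]
finger_gap: 0.15
gripper_force: 58.9
```

Call:
carry_out(series=[[255,0,0,-0.003,0],[255,0,0,-0.006,0],[255,0,0,-0.01,0],[255,0,0,-0.014,0],[255,0,0,-0.018,0]])

```text
time_s: 11.43
ee_pos: [0.454, -0.2883, 0.0648]
tool_rot: [-0.015, 1.0, 0.0, -0.001]
contact_force: [-0.4, 0.1, -4.1]
finger_gap: 0.153
gripper_force: 58.5
```

```bash
python3 - <<'E'
from h import *
x,y=tk(-.07,-.0665); go(x,y,.26,182)
snap('wrist','w7')
p,d,W=cloud('w7'); p=p.astype(int)
c,s=np.cos(np.radians(2.04)),np.sin(np.radians(2.04))
T=(W[...,:2]-[.5506,-.2192])@np.array([[c,-s],[s,c]]); z=W[...,2]
m=(z<0)&(z>-.105)&(p[...,0]-p[...,2]>40)&(abs(T[...,1]+.065)<.06)&(T[...,0]>-.13); q=T[m]; print('bail',len(q),q.min(0),q.max(0),np.median(q,0),np.percentile(z[m],[5,50,95]))
E
```

```text
t 11.43 pos [ 0.454  -0.2883  0.0648] psi -178.29 tilt [-0.0015  0.0008] q [ 0.01  0.4   0.59  1.95 -0.29  0.87  2.35] F [-0.4  0.1 -4.1] gap 0.153 | delta [-0.0287 -0.0005 -0.1952] twist -0.29
bail 556 [-0.11586422 -0.1092837 ] [-0.0808975  -0.02303125] [-0.0996372  -0.08394123] [-0.09784781 -0.07607863 -0.0741095 ]
```

View pics/w7.png

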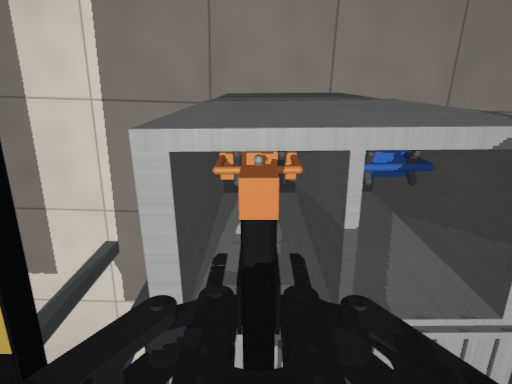

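The tip now pokes up at (259,160) in front of the bar and the bar has risen in the hook. Lifting straight up.

Call:
carry_out(series=[[255,0,0,-0.003,0],[255,0,0,-0.007,0],[255,0,0,-0.012,0],[255,0,0,-0.018,0],[255,0,0,-0.025,0]])

```text
time_s: 11.9
ee_pos: [0.4545, -0.2887, 0.0904]
tool_rot: [-0.015, 1.0, 0.0, -0.0]
contact_force: [0.1, -0.1, -5.1]
finger_gap: 0.148
gripper_force: 58.6
```

Call:
carry_out(series=[[255,-0.001,0,-0.01,0],[255,-0.003,0,-0.024,0],[255,-0.006,0,-0.042,0],[255,-0.01,0,-0.062,0],[255,-0.014,0,-0.084,0]])

```text
time_s: 12.32
ee_pos: [0.4662, -0.2868, 0.172]
tool_rot: [-0.015, 1.0, 0.001, -0.003]
contact_force: [0.3, 0.1, 0.4]
finger_gap: -0.0
gripper_force: 0.0
```

Call:
carry_out(series=[[255,-0.003,0,-0.024,0],[255,-0.006,0,-0.05,0],[255,-0.009,0,-0.076,0],[255,-0.011,0,-0.1,0],[255,-0.012,0,-0.12,0]])

```text
time_s: 12.73
ee_pos: [0.482, -0.289, 0.2985]
tool_rot: [-0.015, 1.0, -0.001, 0.003]
contact_force: [0.7, -0.2, -0.7]
finger_gap: -0.002
gripper_force: 0.0
```

Call:
carry_out(series=[[255,0,0,-0.012,0],[255,0,0,-0.02,0],[255,0,0,-0.024,0],[255,0,0,-0.024,0],[255,0,0,-0.024,0]])

```text
time_s: 13.15
ee_pos: [0.4803, -0.2878, 0.3173]
tool_rot: [-0.015, 1.0, 0.0, -0.001]
contact_force: [0.6, 0.4, -0.6]
finger_gap: 0.002
gripper_force: 0.0
```

```bash
python3 - <<'E'
from h import *
x,y=tk(.075,-.075); go(x,y,.32,182)
snap('scene','s8')
im=cv2.imread('pics/s8.png'); cv2.imwrite('pics/c8.png',cv2.resize(im[80:300,130:330],None,fx=2.7,fy=2.7,interpolation=cv2.INTER_CUBIC))
E
```

```text
t 13.15 pos [ 0.4803 -0.2878  0.3173] psi -178.3 tilt [-0.0012  0.0008] q [-0.09  0.2   0.67  1.59 -0.13  1.4   2.19] F [ 0.6  0.4 -0.6] gap 0.002 | delta [-0.1478 -0.0081 -0.0029] twist -0.3
```

View pics/c8.png

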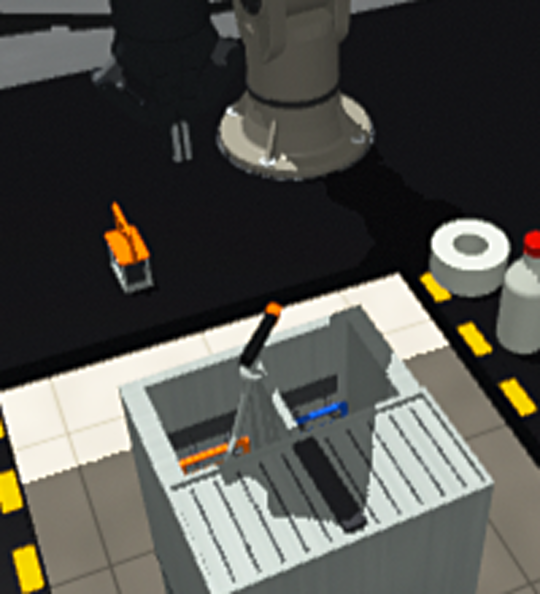

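The rod has slipped from the fingers: it stands leaning in the well, its T-bar at crop (262,335), the orange bar at (215,455). Measuring how it lies.

```bash
python3 - <<'E'
from h import *
snap('wrist','w8'); snap('top','t8')
c,s=np.cos(np.radians(2.04)),np.sin(np.radians(2.04))
for f in ['s8','w8','t8']:
    p,d,W=cloud(f); p=p.astype(int)
    T=(W[...,:2]-[.5506,-.2192])@np.array([[c,-s],[s,c]]); z=W[...,2]
    ins=(abs(T[...,0]+.07)<.1)&(T[...,1]<0)&(T[...,1]>-.14)&(d>0)
    og=(p[...,0]-p[...,2]>60)
    def st(n,m):
        if m.sum()<4: print(f,n,m.sum()); return
        q=np.c_[T[m],z[m]]; print(f,n,m.sum(),'lo',np.round(q.min(0),3),'hi',np.round(q.max(0),3),'med',np.round(np.median(q,0),3))
    st('T org',ins&og&(z>.03)&(z<.25)); m=ins&~og&(z>.055)&(z<.25)&(p.max(-1)<70); st('T blk',m)
    if m.sum()>10: print(cv2.minAreaRect(T[m].astype(np.float32)))
    st('steel',ins&(p.min(-1)>80)&(z>.03)&(z<.2))
    st('bail',ins&og&(z<0)&(z>-.105))
    st('shaft',ins&~og&(p.min(-1)>60)&(z<.015)&(z>-.12)&(T[...,0]>-.12)&(T[...,0]<-.02)&(abs(T[...,1]+.065)<.03))
a=cv2.imread('pics/w8.png'); cv2.imwrite('pics/c9.png',cv2.resize(a[60:300,130:400],None,fx=2.3,fy=2.3,interpolation=cv2.INTER_CUBIC))
E
```

```text
s8 T org 0
s8 T blk 65 lo [-0.094 -0.035  0.075] hi [-0.059 -0.     0.097] med [-0.07  -0.018  0.089]
((-0.07609124481678009, -0.015009308233857155), (0.013721692375838757, 0.042909882962703705), 42.92452621459961)
s8 steel 28 lo [-0.105 -0.12   0.03 ] hi [ 0.013 -0.001  0.091] med [-0.095 -0.017  0.033]
s8 bail 72 lo [-0.106 -0.108 -0.103] hi [-0.089 -0.024 -0.068] med [-0.096 -0.071 -0.083]
s8 shaft 65 lo [-0.116 -0.092 -0.109] hi [-0.08  -0.035 -0.037] med [-0.091 -0.046 -0.078]
w8 T org 0
w8 T blk 545 lo [-0.107 -0.034  0.055] hi [-0.06  -0.     0.096] med [-0.082 -0.015  0.09 ]
((-0.08259027451276779, -0.012336600571870804), (0.015862315893173218, 0.05332568660378456), 48.17681121826172)
w8 steel 180 lo [-0.112 -0.097  0.03 ] hi [ 0.009 -0.002  0.091] med [-0.1   -0.013  0.032]
w8 bail 230 lo [-0.116 -0.107 -0.105] hi [-0.086 -0.022 -0.047] med [-0.1   -0.072 -0.081]
w8 shaft 206 lo [-0.116 -0.089 -0.118] hi [-0.082 -0.036 -0.045] med [-0.095 -0.048 -0.08 ]
t8 T org 0
t8 T blk 74 lo [-0.104 -0.031  0.083] hi [-0.061 -0.     0.098] med [-0.079 -0.015  0.09 ]
((-0.08174074441194534, -0.011543173342943192), (0.015000269748270512, 0.04739127680659294), 46.33424377441406)
t8 steel 26 lo [-0.108 -0.106  0.03 ] hi [ 0.023 -0.004  0.078] med [-0.099 -0.016  0.032]
t8 bail 13 lo [-0.101 -0.051 -0.105] hi [-0.085 -0.022 -0.077] med [-0.1   -0.031 -0.084]
t8 shaft 16 lo [-0.106 -0.051 -0.102] hi [-0.08  -0.036 -0.047] med [-0.093 -0.042 -0.076]
```

View pics/c9.png

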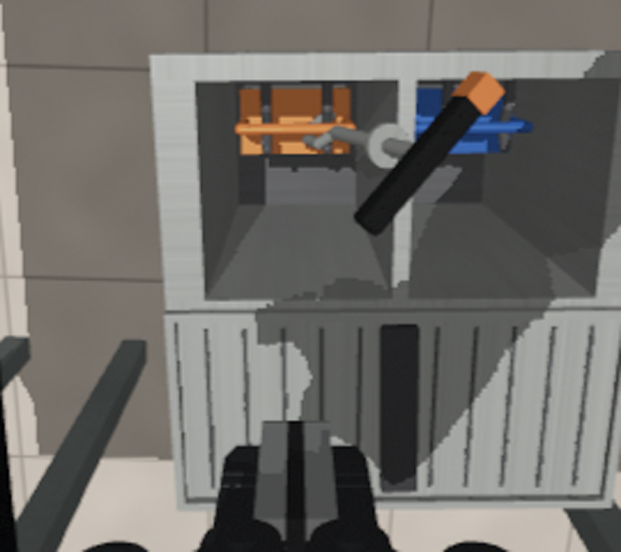

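The carrier is back on its prongs with the hook still round its bar; the rod leans onto the divider (collar at (388,145), T-bar from (368,220) to the orange end (480,92)). The cause is clear: its top plate caught the prongs from below — I must go +x before lifting. Measuring the T-bar for a regrasp.

```bash
python3 - <<'E'
from h import *
c,s=np.cos(np.radians(2.04)),np.sin(np.radians(2.04))
for f in ['w8','t8']:
    p,d,W=cloud(f); p=p.astype(int)
    T=(W[...,:2]-[.5506,-.2192])@np.array([[c,-s],[s,c]]); z=W[...,2]
    near=(abs(T[...,0]+.08)<.08)&(abs(T[...,1]-.015)<.07)&(z>.05)&(z<.15)&(d>0)
    og=p[...,0]-p[...,2]>50; blk=near&~og&(p.max(-1)<75)
    o=near&og; q=W[o|blk]; 
    print(f,'org',np.round(np.median(W[o],0),4),o.sum(),'all',len(q),'zmax/min',np.percentile(q[:,2],[1,50,99]))
    r=cv2.minAreaRect(q[:,:2].astype(np.float32)); print(r)
    cc=q.mean(0); U,S,V=np.linalg.svd(q-cc,full_matrices=False); v=V[0]*np.sign(-V[0][0]); t=(q-cc)@v; print('axis',v,'hdg',np.degrees(np.arctan2(v[1],v[0])),'ext',np.percentile(t,[.5,99.5]),'mid',cc+v*np.mean(np.percentile(t,[.5,99.5])),'normal',V[2])
E
```

```text
w8 org [ 0.4165 -0.1936  0.0771] 239 all 1238 zmax/min [0.06375731 0.08339031 0.09506816]
((0.449704647064209, -0.21954792737960815), (0.017597943544387817, 0.10123822838068008), 49.7635612487793)
axis [-0.75956954  0.62160227 -0.19148036] hdg 140.70443560366485 ext [-0.05130263  0.04887681] mid [ 0.44838525 -0.21974074  0.0834834 ] normal [-0.53126576 -0.42307744  0.7340042 ]
t8 org [ 0.4191 -0.1915  0.0772] 35 all 176 zmax/min [0.06744198 0.08511674 0.0965451 ]
((0.45065903663635254, -0.21906918287277222), (0.016745463013648987, 0.09975861012935638), 49.42190170288086)
axis [-0.75233302  0.62962764 -0.19381451] hdg 140.07403145275444 ext [-0.04931139  0.04930307] mid [ 0.45029715 -0.21787164  0.08452102] normal [-0.24764147  0.00233174  0.96884894]
```

Call:
carry_out(series=[[0,0.008,0.016,0.01,7],[0,0.016,0.034,0.03,14],[0,0.024,0.052,0.05,21],[0,0.029,0.067,0.075,28],[0,0.029,0.067,0.1,35]])

```text
time_s: 13.72
ee_pos: [0.4489, -0.2183, 0.2166]
tool_rot: [0.288, 0.958, 0.002, -0.001]
contact_force: [-0.2, -0.8, -0.2]
finger_gap: 0.707
gripper_force: 0.0
```

Call:
carry_out(series=[[0,0,0,0.02,6.4],[0,0,0,0.05,6.4],[0,0,0,0.08,6.4],[0,0,0,0.11,6.4],[0,0,0,0.13,6.4]])

```text
time_s: 14.13
ee_pos: [0.4477, -0.2209, 0.085]
tool_rot: [0.34, 0.941, -0.0, -0.002]
contact_force: [0.4, -0.3, -0.5]
finger_gap: 0.997
gripper_force: 0.0
```

```bash
python3 - <<'E'
from h import *
go(.449,-.222,.0245,140.3)
E
```

```text
t 14.13 pos [ 0.4477 -0.2209  0.085 ] psi 140.3 tilt [-0.0043  0.0012] q [-0.18  0.31  0.66  2.02 -0.25  0.89  1.49] F [ 0.4 -0.3 -0.5] gap 0.997 | delta [-0.002   0.0001  0.0605] twist 0.0
```

Call:
carry_out(series=[[0,-0.001,0,0.015,0],[0,-0.001,0,0.03,0],[0,-0.001,0,0.045,0],[0,-0.001,0,0.055,0],[0,-0.001,0,0.06,0]])

```text
time_s: 14.55
ee_pos: [0.4492, -0.222, 0.0264]
tool_rot: [0.34, 0.941, -0.0, -0.002]
contact_force: [-0.1, 0.1, 0.2]
finger_gap: 0.999
gripper_force: 0.0
```

Call:
carry_out(series=[[255,0,0,0,0],[255,0,0,0,0],[255,0,0,0,0],[255,0,0,0,0],[255,0,0,0,0]])

```text
time_s: 14.97
ee_pos: [0.4511, -0.2227, 0.0287]
tool_rot: [0.339, 0.941, 0.0, 0.001]
contact_force: [-0.2, -1.1, 1.0]
finger_gap: 0.296
gripper_force: 0.0
```

Call:
carry_out(series=[[255,0,0,0,0],[255,0,0,0,0],[255,0,0,0,0],[255,0,0,0,0],[255,0,0,0,0]])

```text
time_s: 15.38
ee_pos: [0.4507, -0.2235, 0.0287]
tool_rot: [0.34, 0.94, -0.0, 0.0]
contact_force: [-1.5, -1.1, 6.0]
finger_gap: 0.167
gripper_force: 58.2
```

```bash
python3 - <<'E'
from h import *
x,y=tk(-.098,-.066); go(x,y,.042,182)
snap('wrist','w10'); snap('scene','s10')
a=cv2.imread('pics/w10.png'); b=cv2.resize(cv2.imread('pics/s10.png')[150:290,170:310],None,fx=2.74,fy=2.74,interpolation=cv2.INTER_CUBIC)[:384]
c=np.zeros((384,798,3),np.uint8); c[:,:412]=a[:,50:462]; c[:b.shape[0],414:414+b.shape[1]]=b[:,:384]; cv2.imwrite('pics/c10.png',c)
E
```

```text
t 15.38 pos [ 0.4507 -0.2235  0.0287] psi 140.27 tilt [ 0.0007 -0.0009] q [-0.12  0.41  0.61  2.06 -0.33  0.77  1.56] F [-1.5 -1.1  6. ] gap 0.167 | delta [-0.045  -0.0473 -0.0132] twist -41.73
```

View pics/c10.png

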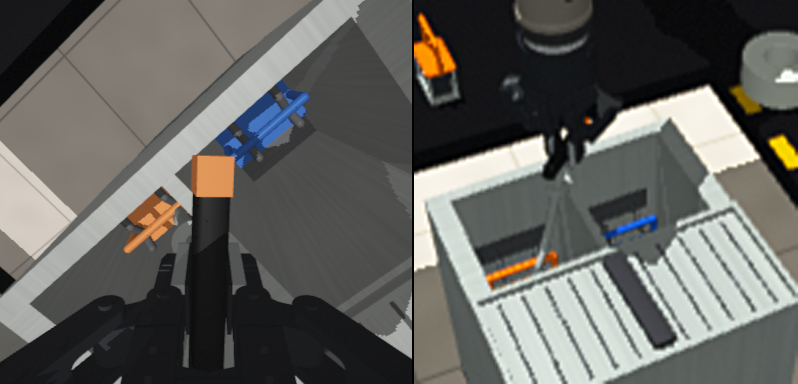

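Held again (viewing budget is now spent, so I continue on numbers). Bringing the rod upright over the bar's middle while turning the tip toward the robot.

Call:
carry_out(series=[[255,-0.007,-0.008,-0.003,-5],[255,-0.015,-0.016,-0.006,-12],[255,-0.023,-0.024,-0.008,-19],[255,-0.031,-0.032,-0.01,-26],[255,-0.038,-0.04,-0.012,-32]])

```text
time_s: 15.9
ee_pos: [0.4541, -0.2773, 0.0397]
tool_rot: [0.064, 0.998, 0.001, -0.0]
contact_force: [0.4, -0.0, -1.0]
finger_gap: 0.15
gripper_force: 59.7
```

```bash
cat >> h.py <<'E'
def T_of(W):
    c,s=np.cos(np.radians(2.04)),np.sin(np.radians(2.04)); return (W[...,:2]-[.5506,-.2192])@np.array([[c,-s],[s,c]])
def look(f):
    "wrist: T-bar end, hook tip / bail in tank frame"
    snap('wrist',f); p,d,W=cloud(f); p=p.astype(int); T=T_of(W); z=W[...,2]; e=get_obs()['ee_pos']
    og=(p[...,0]-p[...,2]>45)&(d>0); ee=T_of(e); print('ee tank',np.round(ee,4))
    near=np.linalg.norm(T-ee,axis=-1)<.08
    def st(n,m):
        q=np.c_[T[m],z[m]]
        print(n,m.sum(), *( [np.round(np.percentile(q,k,axis=0),4) for k in (3,50,97)] if len(q)>5 else []))
    st('T orange',og&near&(z>e[2]+.03)&(z<e[2]+.08))
    st('bail og',og&(z>e[2]-.17)&(z<e[2]-.09)&(T[...,1]<0)&(np.linalg.norm(T-ee,axis=-1)<.12))
    st('hook grey',(p.max(-1)-p.min(-1)<25)&(z>e[2]-.16)&(z<e[2]-.08)&(np.linalg.norm(T-ee,axis=-1)<.04)&(abs(T[...,1]-ee[1])<.03))
    st('blue',(p[...,2]-p[...,0]>50)&(z<-.06)&(z>-.1)&(T[...,1]>0)&(T[...,1]<.13))
E
python3 - <<'E'
from h import *
x,y=tk(-.098,-.066); go(x,y,.042,182); look('w11')
E
```

```text
t 15.9 pos [ 0.4541 -0.2773  0.0397] psi 172.65 tilt [-0.0005  0.0011] q [ 0.08  0.41  0.47  1.98 -0.26  0.81  2.15] F [ 0.4 -0.  -1. ] gap 0.15 | delta [-0.0023 -0.0111 -0.0024] twist -9.35
ee tank [-0.0985 -0.0578]
T orange 1483 [-0.1507 -0.054   0.085 ] [-0.1433 -0.0472  0.0871] [-0.1358 -0.0402  0.0892]
bail og 695 [-0.1027 -0.1065 -0.1232] [-0.1002 -0.0823 -0.0815] [-0.0949 -0.0235 -0.0793]
hook grey 160 [-0.1137 -0.0876 -0.0859] [-0.0919 -0.085  -0.0813] [-0.0821 -0.0824 -0.0777]
blue 768 [-0.1027  0.0324 -0.0898] [-0.0999  0.0676 -0.0808] [-0.0957  0.1027 -0.0792]
```

```bash
python3 - <<'E'
from h import *
for f in ['w11','w10']:
    p,d,W=cloud(f); p=p.astype(int); T=T_of(W); z=W[...,2]
    m=(d>0)&(z>-.15)&(z<.03)&(T[...,0]>-.125)&(T[...,0]<-.01)&(T[...,1]<-.012)&(T[...,1]>-.115)
    print(f,m.sum())
    for r in range(0,384,4):
        for c in range(0,512,4):
            if m[r,c]: print((c,r),np.round(np.r_[T[r,c],z[r,c]],3).tolist(),p[r,c].tolist(),end=' ') if z[r,c]>-.13 and f=='w11' else None
    print()
snap('scene','s11'); p,d,W=cloud('s11'); p=p.astype(int); T=T_of(W); z=W[...,2]
m=(d>0)&(z>-.13)&(z<.07)&(T[...,0]>-.128)&(T[...,0]<-.01)&(T[...,1]<-.012)&(T[...,1]>-.115)
vs,us=np.nonzero(m)
for v,u in zip(vs,us):
    if v%2==0: print((u,v),np.round(np.r_[T[v,u],z[v,u]],3).tolist(),p[v,u].tolist(),end=' ')
E
```

```text
w11 1374
(268, 156) [-0.115, -0.043, -0.079] [141, 112, 84] (272, 156) [-0.114, -0.04, -0.08] [130, 96, 61] (284, 156) [-0.102, -0.027, -0.125] [100, 55, 28] (288, 156) [-0.102, -0.023, -0.121] [98, 56, 30] (284, 160) [-0.101, -0.028, -0.111] [97, 53, 27] (288, 160) [-0.102, -0.025, -0.103] [102, 57, 29] (220, 164) [-0.115, -0.086, -0.078] [112, 112, 112] (224, 164) [-0.113, -0.083, -0.081] [60, 60, 61] (284, 164) [-0.099, -0.029, -0.102] [98, 54, 27] (288, 164) [-0.102, -0.026, -0.088] [114, 64, 33] (292, 164) [-0.101, -0.022, -0.089] [94, 57, 38] (208, 168) [-0.102, -0.107, -0.125] [127, 71, 38] (212, 168) [-0.101, -0.103, -0.126] [107, 60, 30] (220, 168) [-0.111, -0.087, -0.08] [78, 77, 80] (224, 168) [-0.11, -0.084, -0.08] [56, 56, 57] (280, 168) [-0.102, -0.034, -0.081] [126, 72, 38] (284, 168) [-0.101, -0.031, -0.081] [129, 75, 40] (288, 168) [-0.101, -0.027, -0.08] [178, 114, 65] (292, 168) [-0.1, -0.023, -0.081] [193, 119, 66] (208, 172) [-0.102, -0.104, -0.107] [121, 68, 36] (212, 172) [-0.1, -0.102, -0.115] [94, 52, 27] (220, 172) [-0.106, -0.089, -0.084] [65, 65, 66] (224,
[... 10236 characters left out ...]
] (np.int64(211), np.int64(250)) [-0.063, -0.07, -0.057] [116, 124, 120] (np.int64(212), np.int64(250)) [-0.065, -0.066, -0.061] [125, 132, 128] (np.int64(197), np.int64(252)) [-0.096, -0.106, -0.084] [226, 103, 14] (np.int64(198), np.int64(252)) [-0.096, -0.103, -0.086] [173, 64, 0] (np.int64(199), np.int64(252)) [-0.093, -0.101, -0.085] [119, 75, 56] (np.int64(202), np.int64(252)) [-0.095, -0.091, -0.092] [56, 67, 73] (np.int64(203), np.int64(252)) [-0.086, -0.09, -0.082] [61, 70, 76] (np.int64(204), np.int64(252)) [-0.085, -0.087, -0.083] [87, 95, 102] (np.int64(205), np.int64(252)) [-0.084, -0.084, -0.083] [81, 80, 78] (np.int64(198), np.int64(254)) [-0.095, -0.104, -0.095] [133, 60, 20]
```

The hook is clear of the bar on its +x side, with the rod pitched ~12°. I'll right it in the grip by pressing the hook lightly against the well's far wall.

Call:
carry_out(series=[[255,-0.008,0,0,-3],[255,-0.016,0,0,-6],[255,-0.024,0,0,-9.3],[255,-0.032,0,0,-9.3],[255,-0.039,0,0,-9.3]])

```text
time_s: 16.42
ee_pos: [0.4933, -0.2816, 0.0395]
tool_rot: [-0.013, 1.0, 0.001, -0.0]
contact_force: [-0.6, -0.2, -1.4]
finger_gap: 0.15
gripper_force: 59.7
```

Call:
carry_out(series=[[255,-0.006,0,0,0],[255,-0.012,0,0,0],[255,-0.018,0,0,0],[255,-0.024,0,0,0],[255,-0.03,0,0,0]])

```text
time_s: 16.83
ee_pos: [0.522, -0.282, 0.0397]
tool_rot: [-0.014, 1.0, 0.0, -0.001]
contact_force: [-2.4, -0.0, -0.4]
finger_gap: 0.15
gripper_force: 59.3
```

Call:
carry_out(series=[[255,-0.004,0,0,0],[255,-0.008,0,0,0],[255,-0.012,0,0,0],[255,-0.015,0,0,0],[255,-0.017,0,0,0]])

```text
time_s: 17.25
ee_pos: [0.5401, -0.2814, 0.0401]
tool_rot: [-0.014, 1.0, 0.0, -0.0]
contact_force: [-3.7, -0.1, -0.0]
finger_gap: 0.15
gripper_force: 59.3
```

```bash
python3 - <<'E'
from h import *
x,y=tk(-.050,-.066); go(x,y,.033,182); look('w12')
E
```

```text
t 17.25 pos [ 0.5401 -0.2814  0.0401] psi -178.39 tilt [-0.0002  0.0003] q [ 0.1   0.52  0.41  1.8  -0.26  0.88  2.23] F [-3.7 -0.1 -0. ] gap 0.15 | delta [ 0.0373 -0.0045  0.0071] twist -0.39
ee tank [-0.0123 -0.0617]
T orange 2062 [-0.0673 -0.0681  0.0813] [-0.0611 -0.0612  0.0968] [-0.0515 -0.0545  0.098 ]
bail og 1118 [-0.1024 -0.1052 -0.085 ] [-0.0983 -0.0667 -0.0809] [-0.0848 -0.0256 -0.0791]
hook grey 694 [-0.0019 -0.091  -0.1153] [-0.0014 -0.0612 -0.0693] [-0.0009 -0.0325 -0.0411]
blue 770 [-0.1023  0.0418 -0.083 ] [-0.0989  0.0707 -0.0807] [-0.0951  0.1031 -0.079 ]
```

Call:
carry_out(series=[[255,0.006,-0.001,0.002,0],[255,0.014,-0.003,0.004,0],[255,0.024,-0.0045,0.004,0],[255,0.03,-0.0045,0.004,0],[255,0.033,-0.0045,0.004,0]])

```text
time_s: 17.72
ee_pos: [0.5055, -0.2874, 0.0362]
tool_rot: [-0.013, 1.0, 0.0, 0.0]
contact_force: [0.6, 0.0, -2.0]
finger_gap: 0.154
gripper_force: 59.0
```

```bash
python3 - <<'E'
from h import *
x,y=tk(-.093,-.066); go(x,y,.036,182); look('w13')
p,d,W=cloud('w13'); T=T_of(W); z=W[...,2]; p=p.astype(int)
m=(z<-.085)&(z>-.13)&(abs(T[...,0]+.06)<.022)&(abs(T[...,1]+.066)<.014); q=np.c_[T[m],z[m]]; print('tip',m.sum(),np.round(np.percentile(q,[5,50,95],axis=0),4) if m.sum() else '')
E
```

```text
t 17.72 pos [ 0.5055 -0.2874  0.0362] psi -178.5 tilt [0.0002 0.0001] q [ 0.12  0.48  0.42  1.87 -0.26  0.84  2.26] F [ 0.6  0.  -2. ] gap 0.154 | delta [0.0455 0.0001 0.0002] twist -0.5
ee tank [-0.0476 -0.0664]
T orange 2028 [-0.1021 -0.0728  0.0768] [-0.096  -0.0659  0.0923] [-0.0866 -0.0592  0.0935]
bail og 1094 [-0.1058 -0.1055 -0.117 ] [-0.0993 -0.0637 -0.081 ] [-0.0948 -0.0254 -0.0792]
hook grey 12 [-0.0832 -0.0869 -0.0821] [-0.0819 -0.0849 -0.0805] [-0.0806 -0.0831 -0.0789]
blue 696 [-0.1027  0.0449 -0.0844] [-0.0992  0.0742 -0.0807] [-0.0954  0.1033 -0.0792]
tip 0
```

Call:
carry_out(series=[[255,0.007,0,0,0],[255,0.018,0,0,0],[255,0.03,0,0,0],[255,0.04,0,0,0],[255,0.046,0,0,0]])

```text
time_s: 18.18
ee_pos: [0.4585, -0.2884, 0.0359]
tool_rot: [-0.013, 1.0, 0.0, -0.001]
contact_force: [0.2, 0.1, -0.6]
finger_gap: 0.156
gripper_force: 59.0
```

Call:
carry_out(series=[[255,0,0,-0.003,0],[255,0,0,-0.008,0],[255,0,0,-0.013,0],[255,0,0,-0.018,0],[255,0,0,-0.022,0]])

```text
time_s: 18.6
ee_pos: [0.4614, -0.2882, 0.0588]
tool_rot: [-0.014, 1.0, -0.0, 0.0]
contact_force: [-1.0, -0.1, -3.0]
finger_gap: 0.15
gripper_force: 59.0
```

Call:
carry_out(series=[[255,0,0,-0.003,0],[255,0,0,-0.006,0],[255,0,0,-0.012,0],[255,0,0,-0.018,0],[255,0,0,-0.025,0]])

```text
time_s: 19.02
ee_pos: [0.461, -0.288, 0.0833]
tool_rot: [-0.014, 1.0, 0.0, -0.0]
contact_force: [-0.1, 0.7, -5.7]
finger_gap: 0.15
gripper_force: 58.7
```

```bash
python3 - <<'E'
from h import *
x,y=tk(-.039,-.066); go(x,y,.085,182); look('w14')
p,d,W=cloud('w14'); T=T_of(W); z=W[...,2]; p=p.astype(int)
snap('scene','s14')
p,d,W=cloud('s14'); T=T_of(W); z=W[...,2]; p=p.astype(int)
og=(p[...,0]-p[...,2]>60)&(T[...,1]<0)&(T[...,1]>-.13)&(abs(T[...,0]+.07)<.07)&(z<0)&(z>-.2); q=np.c_[T[og],z[og]]; print('scene orange',og.sum(),np.round(np.percentile(q,[3,50,97],axis=0),4))
m=(p.max(-1)-p.min(-1)<20)&(T[...,1]<-.04)&(T[...,1]>-.09)&(abs(T[...,0]+.09)<.035)&(z>-.06)&(z<.06)&(p.min(-1)>50);q=np.c_[T[m],z[m]]; print(m.sum(),np.round(q[::4],3).tolist())
E
```

```text
t 19.02 pos [ 0.461  -0.288   0.0833] psi -178.39 tilt [-0.0002  0.0003] q [ 0.11  0.36  0.46  1.92 -0.2   0.9   2.26] F [-0.1  0.7 -5.7] gap 0.15 | delta [-0.053  -0.0001 -0.0017] twist -0.39
ee tank [-0.0909 -0.0663]
T orange 2025 [-0.1466 -0.0719  0.1238] [-0.1406 -0.065   0.1394] [-0.131  -0.0583  0.1406]
bail og 473 [-0.0985 -0.1065 -0.082 ] [-0.0955 -0.0827 -0.0611] [-0.0903 -0.0238 -0.0589]
hook grey 0
blue 544 [-0.1028  0.0376 -0.0884] [-0.1001  0.0691 -0.0809] [-0.0958  0.1024 -0.0792]
scene orange 156 [[-0.1355 -0.1077 -0.1206]
 [-0.0927 -0.0642 -0.0791]
 [-0.0863 -0.0245 -0.0568]]
95 [[-0.094, -0.069, 0.06], [-0.09, -0.066, 0.054], [-0.091, -0.072, 0.047], [-0.092, -0.072, 0.042], [-0.09, -0.07, 0.038], [-0.088, -0.068, 0.035], [-0.089, -0.065, 0.029], [-0.09, -0.072, 0.022], [-0.09, -0.069, 0.016], [-0.089, -0.07, 0.013], [-0.09, -0.07, 0.007], [-0.093, -0.067, -0.001], [-0.089, -0.065, -0.003], [-0.09, -0.072, -0.009], [-0.089, -0.069, -0.015], [-0.086, -0.064, -0.019], [-0.087, -0.071, -0.026], [-0.081, -0.07, -0.025], [-0.079, -0.071, -0.027], [-0.101, -0.069, -0.057], [-0.1, -0.069, -0.06], [-0.079, -0.069, -0.042], [-0.078, -0.07, -0.05], [-0.078, -0.064, -0.058]]
```

The carrier hangs on the hook, 21 mm up, rod vertical. Now out along the prongs (+x), then up.

Call:
carry_out(series=[[255,-0.001,0,-0.003,0],[255,-0.003,0,-0.006,0],[255,-0.007,0,-0.008,0],[255,-0.013,0,-0.008,0],[255,-0.02,0,-0.008,0]])

```text
time_s: 19.53
ee_pos: [0.4815, -0.2876, 0.091]
tool_rot: [-0.014, 1.0, 0.0, 0.0]
contact_force: [0.8, -0.3, -5.6]
finger_gap: 0.147
gripper_force: 58.7
```

Call:
carry_out(series=[[255,-0.008,0,0,0],[255,-0.017,0,0,0],[255,-0.025,0,0,0],[255,-0.031,0,0,0],[255,-0.035,0,0,0]])

```text
time_s: 19.95
ee_pos: [0.5173, -0.2863, 0.0909]
tool_rot: [-0.014, 1.0, -0.0, 0.0]
contact_force: [0.1, -0.3, -4.7]
finger_gap: 0.149
gripper_force: 58.7
```

Call:
carry_out(series=[[255,0,0,0,0],[255,0,0,0,0],[255,0,0,0,0],[255,0,0,0,0],[255,0,0,0,0]])

```text
time_s: 20.37
ee_pos: [0.5153, -0.2868, 0.091]
tool_rot: [-0.014, 1.0, 0.0, -0.0]
contact_force: [-0.1, -0.6, -4.6]
finger_gap: 0.151
gripper_force: 58.7
```

```bash
python3 - <<'E'
from h import *
x,y=tk(-.039,-.066); go(x,y,.12,182); look('w15')
E
```

```text
t 20.37 pos [ 0.5153 -0.2868  0.091 ] psi -178.43 tilt [-0.0006  0.0003] q [ 0.09  0.43  0.44  1.81 -0.22  0.96  2.23] F [-0.1 -0.6 -4.6] gap 0.151 | delta [ 0.0013  0.0003 -0.029 ] twist -0.43
ee tank [-0.0374 -0.0663]
T orange 2027 [-0.0922 -0.0726  0.1319] [-0.0862 -0.0657  0.1471] [-0.0767 -0.059   0.1484]
bail og 471 [-0.0443 -0.1077 -0.0755] [-0.0415 -0.0857 -0.0531] [-0.0365 -0.0244 -0.0511]
hook grey 0
blue 593 [-0.1026  0.0371 -0.084 ] [-0.0989  0.0691 -0.0807] [-0.0953  0.1029 -0.079 ]
```

Call:
carry_out(series=[[255,0,0,-0.004,0],[255,0,0,-0.01,0],[255,0,0,-0.018,0],[255,0,0,-0.028,0],[255,0,0,-0.038,0]])

```text
time_s: 20.83
ee_pos: [0.5161, -0.2868, 0.1304]
tool_rot: [-0.014, 1.0, -0.0, 0.0]
contact_force: [-0.4, 0.0, -5.3]
finger_gap: 0.148
gripper_force: 58.7
```

Call:
carry_out(series=[[255,0,0,-0.012,0],[255,0,0,-0.026,0],[255,0,0,-0.042,0],[255,0,0,-0.058,0],[255,0,0,-0.074,0]])

```text
time_s: 21.25
ee_pos: [0.516, -0.2868, 0.205]
tool_rot: [-0.014, 1.0, -0.0, 0.0]
contact_force: [0.2, -0.2, -5.9]
finger_gap: 0.15
gripper_force: 58.7
```

Call:
carry_out(series=[[255,0,0,-0.02,0],[255,0,0,-0.042,0],[255,0,0,-0.064,0],[255,0,0,-0.084,0],[255,0,0,-0.1,0]])

```text
time_s: 21.67
ee_pos: [0.5161, -0.2872, 0.3062]
tool_rot: [-0.014, 1.0, -0.001, 0.001]
contact_force: [0.4, 0.4, -4.7]
finger_gap: 0.153
gripper_force: 58.7
```

Call:
carry_out(series=[[255,0,0,-0.008,0],[255,0,0,-0.013,0],[255,0,0,-0.015,0],[255,0,0,-0.015,0],[255,0,0,-0.015,0]])

```text
time_s: 22.08
ee_pos: [0.5154, -0.2863, 0.317]
tool_rot: [-0.014, 1.0, 0.0, -0.001]
contact_force: [-0.7, -0.5, -5.9]
finger_gap: 0.151
gripper_force: 58.7
```

```bash
python3 - <<'E'
from h import *
x,y=tk(.07,-.078); go(x,y,.31,182); look('w16')
snap('scene','s16')
p,d,W=cloud('s16'); T=T_of(W); z=W[...,2]; p=p.astype(int)
og=(p[...,0]-p[...,2]>60)&(T[...,1]<0)&(T[...,1]>-.15)&(abs(T[...,0]+.04)<.07)&(z<.2)&(z>-.02); q=np.c_[T[og],z[og]]; print('scene orange',og.sum(),np.round(np.percentile(q,[2,50,98],axis=0),4))
E
```

```text
t 22.08 pos [ 0.5154 -0.2863  0.317 ] psi -178.4 tilt [-0.0019  0.001 ] q [ 0.04  0.25  0.49  1.52 -0.12  1.41  2.14] F [-0.7 -0.5 -5.9] gap 0.151 | delta [-0.1077 -0.0114  0.0067] twist -0.4
ee tank [-0.0376 -0.0658]
T orange 2020 [-0.092  -0.0723  0.3576] [-0.086  -0.0655  0.3731] [-0.0765 -0.0586  0.3743]
bail og 451 [-0.0442 -0.1068  0.1505] [-0.0416 -0.0852  0.1729] [-0.037  -0.0241  0.175 ]
hook grey 0
blue 268 [-0.1023  0.0229 -0.0832] [-0.099   0.0627 -0.0808] [-0.0956  0.1027 -0.0787]
scene orange 622 [[-0.0635 -0.109   0.1105]
 [-0.0369 -0.0663  0.1156]
 [-0.0146 -0.0251  0.174 ]]
```

Call:
carry_out(series=[[255,-0.002,0,0,0],[255,-0.006,-0.001,0,0],[255,-0.012,-0.002,0,0],[255,-0.02,-0.003,0,0],[255,-0.029,-0.004,0,0]])

```text
time_s: 22.6
ee_pos: [0.546, -0.29, 0.318]
tool_rot: [-0.014, 1.0, -0.0, 0.0]
contact_force: [-0.1, 0.5, -5.1]
finger_gap: 0.148
gripper_force: 58.7
```

Call:
carry_out(series=[[255,-0.01,-0.001,0,0],[255,-0.02,-0.002,0,0],[255,-0.03,-0.003,0,0],[255,-0.04,-0.004,0,0],[255,-0.05,-0.005,0,0]])

```text
time_s: 23.02
ee_pos: [0.5965, -0.2933, 0.3178]
tool_rot: [-0.014, 1.0, 0.0, -0.0]
contact_force: [0.2, 0.3, -4.9]
finger_gap: 0.149
gripper_force: 58.7
```

Call:
carry_out(series=[[255,-0.009,-0.001,0,0],[255,-0.017,-0.002,0,0],[255,-0.023,-0.002,0,0],[255,-0.027,-0.002,0,0],[255,-0.029,-0.002,0,0]])

```text
time_s: 23.43
ee_pos: [0.6249, -0.2944, 0.3178]
tool_rot: [-0.014, 1.0, 0.0, -0.0]
contact_force: [0.1, -0.8, -5.9]
finger_gap: 0.15
gripper_force: 58.7
```

Call:
carry_out(series=[[255,0,0,0,0],[255,0,0,0,0],[255,0,0,0,0],[255,0,0,0,0],[255,0,0,0,0]])

```text
time_s: 23.85
ee_pos: [0.6239, -0.2948, 0.3183]
tool_rot: [-0.014, 1.0, 0.0, 0.0]
contact_force: [0.1, 0.2, -5.7]
finger_gap: 0.149
gripper_force: 58.8
```

```bash
cat >> h.py <<'E'
def car(f,lo=(-.01,-.15),hi=(.15,0),zl=.0):
    "scene cam: orange carrier in tank frame"
    snap('scene',f); p,d,W=cloud(f); T=T_of(W); z=W[...,2]; p=p.astype(int)
    m=(p[...,0]-p[...,2]>60)&(T[...,0]>lo[0])&(T[...,0]<hi[0])&(T[...,1]>lo[1])&(T[...,1]<hi[1])&(z>zl)&(z<.25)
    q=np.c_[T[m],z[m]]; print('carrier',m.sum(),np.round(np.percentile(q,[1,50,99],axis=0),4).tolist())
    zt=np.percentile(q[:,2],99); b=q[q[:,2]>zt-.012]; print(' bar',len(b),np.round(np.percentile(b,[2,50,98],axis=0),4).tolist(),'slope',np.round(np.polyfit(b[:,1],b[:,0],1),3))
    b=q[(q[:,2]<zt-.05)&(q[:,2]>zt-.066)]; print(' plate',len(b),cv2.minAreaRect(b[:,:2].astype(np.float32)) if len(b)>5 else '')
    m=(p.max(-1)<75)&(z>.024)&(z<.04)&(T[...,0]>0)&(T[...,0]<.14)&(abs(T[...,1])<.05)
    if m.sum()>9: print(' flatbar',cv2.minAreaRect(T[m].astype(np.float32)))
E
python3 - <<'E'
from h import *
x,y=tk(.073,-.078); go(x,y,.287,182); car('s17')
E
```

```text
t 23.85 pos [ 0.6239 -0.2948  0.3183] psi -178.41 tilt [0.0001 0.0001] q [ 0.08  0.45  0.47  1.25 -0.2   1.48  2.12] F [ 0.1  0.2 -5.7] gap 0.149 | delta [-0.0024  0.0002  0.0313] twist -0.41
carrier 752 [[0.0437, -0.123, 0.1108], [0.0717, -0.0807, 0.1171], [0.0946, -0.0375, 0.1762]]
 bar 113 [[0.0662, -0.1213, 0.1662], [0.0713, -0.0834, 0.1731], [0.0743, -0.0376, 0.1781]] slope [-0.008  0.07 ]
 plate 568 ((0.0694863349199295, -0.07984307408332825), (0.08723913133144379, 0.053849924355745316), 88.79898071289062)
 flatbar ((0.07357217371463776, 0.0009411424398422241), (0.12421460449695587, 0.024971844628453255), 1.6221204996109009)
```

Call:
carry_out(series=[[255,0,0,0.005,0],[255,0,0,0.011,0],[255,0,0,0.017,0],[255,0,0,0.022,0],[255,0,0,0.026,0]])

```text
time_s: 24.32
ee_pos: [0.6238, -0.2943, 0.2907]
tool_rot: [-0.014, 1.0, 0.0, -0.001]
contact_force: [-0.1, -0.2, -6.1]
finger_gap: 0.144
gripper_force: 58.7
```

Call:
carry_out(series=[[255,0,0,0.002,0],[255,0,0,0.004,0],[255,0,0,0.006,0],[255,0,0,0.008,0],[255,0,0,0.01,0]])

```text
time_s: 24.73
ee_pos: [0.6249, -0.295, 0.2832]
tool_rot: [-0.014, 1.0, -0.0, 0.001]
contact_force: [-0.1, -0.2, -0.9]
finger_gap: 0.148
gripper_force: 59.3
```

```bash
python3 - <<'E'
from h import *
x,y=tk(.073,-.078); go(x,y,.26,182); car('s18')
E
```

```text
t 24.73 pos [ 0.6249 -0.295   0.2832] psi -178.4 tilt [ 0.0024 -0.0009] q [ 0.07  0.46  0.47  1.31 -0.21  1.41  2.13] F [-0.1 -0.2 -0.9] gap 0.148 | delta [-0.0014  0.0005  0.0232] twist -0.4
carrier 717 [[0.0436, -0.1227, 0.0799], [0.0716, -0.0802, 0.0859], [0.0947, -0.037, 0.1447]]
 bar 108 [[0.0662, -0.1217, 0.1335], [0.071, -0.0831, 0.1417], [0.0831, -0.0389, 0.1559]] slope [0.007 0.072]
 plate 544 ((0.06862688064575195, -0.08019709587097168), (0.05407925322651863, 0.08648395538330078), 0.22425659000873566)
 flatbar ((0.07851211726665497, -0.01769407093524933), (0.12027239054441452, 0.061691176146268845), 2.404636859893799)
```

Call:
carry_out(series=[[255,0,0,0.005,0],[255,0,0,0.01,0],[255,0,0,0.015,0],[255,0,0,0.02,0],[255,0,0,0.021,0]])

```text
time_s: 25.2
ee_pos: [0.6237, -0.2942, 0.2595]
tool_rot: [-0.014, 1.0, 0.001, -0.001]
contact_force: [-0.1, 0.4, -2.5]
finger_gap: 0.152
gripper_force: 59.2
```

Call:
carry_out(series=[[255,-0.008,0,0,0],[255,-0.018,0,0,0],[255,-0.029,0,0,0],[255,-0.039,0,0,0],[255,-0.045,0,0,0]])

```text
time_s: 25.62
ee_pos: [0.6712, -0.2927, 0.2609]
tool_rot: [-0.015, 1.0, 0.0, 0.001]
contact_force: [-1.0, 0.3, -1.7]
finger_gap: 0.149
gripper_force: 59.2
```

Call:
carry_out(series=[[255,0,0,-0.015,0],[255,0,0,-0.035,0],[255,0,0,-0.06,0],[255,0,0,-0.085,0],[255,0,0,-0.1,0]])

```text
time_s: 26.03
ee_pos: [0.6701, -0.2939, 0.3645]
tool_rot: [-0.014, 1.0, -0.001, 0.002]
contact_force: [-0.3, -0.3, -0.7]
finger_gap: 0.15
gripper_force: 59.3
```

```bash
python3 - <<'E'
from h import *
# stand: seat (.657,.0856), yaw -5.6. pre-insert point 60 mm in front
a=np.radians(-5.6); S=np.array([.6552,.0866]); P=S-.06*np.array([np.cos(a),np.sin(a)]); print('pre',P)
go(P[0],P[1],.33,180); car('s19')
p,d,W=cloud('top0'); z=W[...,2]; m=(z>.165)&(z<.192)&(abs(W[...,0]-.69)<.08)&(abs(W[...,1]-.083)<.04)
r=cv2.minAreaRect(W[m][:,:2].astype(np.float32)); print(r)
look('w19')
E
```

```text
pre [0.59548636 0.09245497]
t 26.03 pos [ 0.6701 -0.2939  0.3645] psi -178.39 tilt [ 0.0039 -0.0019] q [ 0.1   0.54  0.47  1.03 -0.23  1.61  2.1 ] F [-0.3 -0.3 -0.7] gap 0.15 | delta [0.0639 0.3884 0.0335] twist 1.61
carrier 722 [[0.0441, -0.1227, 0.0799], [0.0716, -0.0802, 0.0858], [0.0951, -0.037, 0.1444]]
 bar 111 [[0.0658, -0.1214, 0.1336], [0.0709, -0.0822, 0.1417], [0.1277, -0.0383, 0.2166]] slope [0.008 0.073]
 plate 549 ((0.068932443857193, -0.0798635333776474), (0.08661987632513046, 0.053195755928754807), 89.44084930419922)
 flatbar ((0.07622910290956497, -0.01881052926182747), (0.1181255578994751, 0.0625944435596466), 1.1411627531051636)
((0.6857553124427795, 0.08278799057006836), (0.03816791623830795, 0.10392560064792633), 84.42681121826172)
ee tank [ 0.1173 -0.0795]
T orange 1977 [ 0.0627 -0.0858  0.4093] [ 0.0688 -0.079   0.4229] [ 0.0781 -0.0721  0.4242]
bail og 0
hook grey 0
blue 1
```

The carrier stands on the drainboard (plate top z 0.086, flat bar untouched) and the hook is free. Taking the rod back to the fork.

Call:
carry_out(series=[[255,0.003,0.02,0,0],[255,0.009,0.058,0,0],[255,0.016,0.098,0,0],[255,0.022,0.138,0,0],[255,0.029,0.178,0,0]])

```text
time_s: 26.55
ee_pos: [0.6343, -0.1142, 0.3591]
tool_rot: [-0.014, 1.0, 0.0, -0.001]
contact_force: [0.7, 0.5, -1.9]
finger_gap: 0.152
gripper_force: 59.3
```

Call:
carry_out(series=[[255,0.006,0.04,0,0],[255,0.013,0.08,0,0],[255,0.019,0.12,0,0],[255,0.026,0.16,0,0],[255,0.03,0.19,0,0]])

```text
time_s: 26.97
ee_pos: [0.5981, 0.0776, 0.3596]
tool_rot: [-0.016, 1.0, 0.001, -0.001]
contact_force: [0.2, 0.3, -0.7]
finger_gap: 0.149
gripper_force: 59.3
```

Call:
carry_out(series=[[255,0,0.012,0,2],[255,0,0.019,0,5],[255,0,0.02,0.01,7.2],[255,0,0.02,0.025,7.2],[255,0,0.02,0.04,7.2]])

```text
time_s: 27.38
ee_pos: [0.599, 0.0933, 0.3194]
tool_rot: [0.048, 0.999, -0.0, -0.0]
contact_force: [0.2, -0.2, -1.6]
finger_gap: 0.15
gripper_force: 59.3
```

```bash
python3 - <<'E'
from h import *
go(.6001,.092,.203,174.4)
snap('wrist','w20'); p,d,W=cloud('w20'); p=p.astype(int); o=get_obs(); e=o['ee_pos']; Rm=rot(o['tool_rot']); z=W[...,2]
L=(W-e)@Rm   # tool frame
m=(p[...,0]-p[...,2]>45)&(abs(L[...,1])<.04)&(L[...,2]<-.02)&(L[...,2]>-.09)&(abs(L[...,0])<.09); print('T end tool',m.sum(),np.round(np.percentile(L[m],[2,50,98],axis=0),4))
m=(z>.165)&(z<.195)&(abs(W[...,0]-.69)<.08)&(abs(W[...,1]-.083)<.05)&(d>0); print('stand',m.sum()); 
if m.sum()>10:
    r=cv2.minAreaRect(W[m][:,:2].astype(np.float32)); print(r, np.round(np.percentile(W[m],[1,99],axis=0),3))
E
```

```text
t 27.38 pos [0.599  0.0933 0.3194] psi 174.45 tilt [-0.0009 -0.0003] q [-0.51  0.27  0.36  1.47 -0.1   1.42  1.33] F [ 0.2 -0.2 -1.6] gap 0.15 | delta [-0.0013 -0.0011  0.1164] twist 0.05
T end tool 1984 [[ 0.0372 -0.0066 -0.0609]
 [ 0.0468  0.0003 -0.0596]
 [ 0.053   0.0073 -0.0438]]
stand 39
((0.6512706875801086, 0.06930839270353317), (0.002380241872742772, 0.03944249078631401), 85.06058502197266) [[0.632 0.067 0.174]
 [0.671 0.072 0.187]]
```

Call:
carry_out(series=[[255,0,-0.001,0.02,0],[255,0,-0.0015,0.05,0],[255,0,-0.0015,0.08,0],[255,0,-0.0015,0.105,0],[255,0,-0.0015,0.119,0]])

```text
time_s: 27.85
ee_pos: [0.5965, 0.091, 0.1978]
tool_rot: [0.049, 0.999, -0.001, -0.003]
contact_force: [0.2, -0.1, -2.1]
finger_gap: 0.148
gripper_force: 59.1
```

Call:
carry_out(series=[[255,0,0,0,0],[255,0,0,0,0],[255,-0.004,0,0,0],[255,-0.01,0,0,0],[255,-0.016,0,0,0]])

```text
time_s: 28.27
ee_pos: [0.6169, 0.0899, 0.2038]
tool_rot: [0.049, 0.999, 0.001, 0.002]
contact_force: [-0.8, 0.9, -2.4]
finger_gap: 0.152
gripper_force: 59.2
```

```bash
python3 - <<'E'
from h import *
go(.6592,.0862,.198,174.4)
snap('scene','s21'); p,d,W=cloud('s21'); z=W[...,2]; p=p.astype(int)
a=np.radians(-5.6); u=np.array([np.cos(a),np.sin(a)]); n=np.array([-u[1],u[0]]); Q=W[...,:2]-[.6552,.0866]; A=Q@u; B=Q@n
m=(z>.05)&(z<.17)&(A>-.075)&(A<-.02)&(abs(B)<.03)&(d>0); print('shaft',m.sum(),[np.round([A[k],B[k],z[k]],3).tolist() for k in list(zip(*np.nonzero(m)))[::4]])
E
```

```text
t 28.27 pos [0.6169 0.0899 0.2038] psi 174.41 tilt [0.0032 0.0009] q [-0.48  0.36  0.35  1.61 -0.13  1.19  1.37] F [-0.8  0.9 -2.4] gap 0.152 | delta [-0.0425  0.0004  0.0059] twist 0.01
shaft 110 [[-0.04, -0.007, 0.169], [-0.043, -0.005, 0.151], [-0.04, -0.005, 0.142], [-0.037, -0.003, 0.141], [-0.037, -0.002, 0.137], [-0.036, -0.003, 0.134], [-0.035, -0.003, 0.132], [-0.034, -0.002, 0.128], [-0.034, -0.001, 0.124], [-0.036, 0.001, 0.117], [-0.044, -0.005, 0.104], [-0.04, -0.007, 0.104], [-0.037, -0.005, 0.103], [-0.033, -0.004, 0.102], [-0.032, -0.001, 0.099], [-0.031, -0.003, 0.091], [-0.027, -0.005, 0.092], [-0.051, -0.004, 0.064], [-0.024, -0.0, 0.089], [-0.032, -0.004, 0.079], [-0.05, -0.003, 0.057], [-0.023, -0.003, 0.083], [-0.024, -0.004, 0.078], [-0.044, 0.001, 0.053], [-0.042, -0.003, 0.051], [-0.029, -0.005, 0.061], [-0.031, -0.006, 0.055], [-0.03, -0.002, 0.051]]
```

Call:
carry_out(series=[[255,-0.009,0,0.002,0],[255,-0.018,0,0.004,0],[255,-0.028,0,0.004,0],[255,-0.037,0,0.004,0],[255,-0.0425,0,0.004,0]])

```text
time_s: 28.73
ee_pos: [0.6589, 0.0853, 0.1978]
tool_rot: [0.049, 0.999, -0.0, 0.0]
contact_force: [0.0, 0.8, -2.8]
finger_gap: 0.151
gripper_force: 59.3
```

Call:
carry_out(series=[[255,0,0,0,0],[255,0,0,0.003,0],[255,0,0,0.007,0],[255,0,0,0.011,0],[255,0,0,0.014,0]])

```text
time_s: 29.15
ee_pos: [0.6579, 0.0858, 0.1883]
tool_rot: [0.049, 0.999, 0.001, 0.001]
contact_force: [-7.8, -0.7, 26.0]
finger_gap: 0.147
gripper_force: 63.4
```

```bash
python3 - <<'E'
from h import *
go(.6592,.0862,.1847,174.4)
snap('wrist','w22'); p,d,W=cloud('w22'); p=p.astype(int); o=get_obs(); e=o['ee_pos']; L=(W-e)@rot(o['tool_rot'])
m=(p[...,0]-p[...,2]>45)&(abs(L[...,1])<.04)&(L[...,2]<-.02)&(L[...,2]>-.09)&(abs(L[...,0])<.09); print('T end',m.sum(),np.round(np.percentile(L[m],[2,50,98],axis=0),4),np.round(np.median(W[m],0),4))
E
```

```text
t 29.15 pos [0.6579 0.0858 0.1883] psi 174.41 tilt [0.0022 0.0016] q [-0.44  0.45  0.35  1.52 -0.16  1.2   1.41] F [-7.8 -0.7 26. ] gap 0.147 | delta [-0.0013  0.0006  0.0036] twist 0.01
T end 2067 [[ 0.038  -0.0071 -0.058 ]
 [ 0.0481 -0.0001 -0.0567]
 [ 0.0544  0.0069 -0.0406]] [0.6097 0.0902 0.245 ]
```

Call:
carry_out(series=[[255,-0.001,0,-0.002,0],[255,-0.001,0,-0.003,0],[0,-0.001,0,-0.003,0],[0,-0.001,0,-0.003,0],[0,-0.001,0,-0.003,0]])

```text
time_s: 29.62
ee_pos: [0.6583, 0.0857, 0.1865]
tool_rot: [0.049, 0.999, -0.0, -0.0]
contact_force: [-0.9, 0.1, -0.8]
finger_gap: 0.567
gripper_force: 0.0
```

Call:
carry_out(series=[[0,0,0,0,0],[0,0,0,0,0],[0,0,0,0,0],[0,0,0,0,0],[0,0,0,-0.005,0]])

```text
time_s: 30.03
ee_pos: [0.6577, 0.0855, 0.1911]
tool_rot: [0.049, 0.999, -0.0, -0.001]
contact_force: [-0.6, -0.4, -0.3]
finger_gap: 1.001
gripper_force: 0.0
```

Call:
carry_out(series=[[0,0,0,-0.015,0],[0,0,0,-0.04,0],[0,0,0,-0.07,0],[0,0,0,-0.1,0],[0,0,0,-0.12,0]])

```text
time_s: 30.45
ee_pos: [0.6594, 0.0854, 0.316]
tool_rot: [0.049, 0.999, 0.001, 0.002]
contact_force: [0.0, -0.3, 1.4]
finger_gap: 0.997
gripper_force: 0.0
```

```bash
python3 - <<'E'
from h import *
x,y=tk(.070,-.080); go(x,y,.31,92)
snap('top','t23')
for f in ['top0','t23']:
    p,d,W=cloud(f); z=W[...,2]; p=p.astype(int)
    m=(z>.2)&(z<.27)&(abs(W[...,0]-.656)<.06)&(abs(W[...,1]-.086)<.06)
    print(f,m.sum(),cv2.minAreaRect(W[m][:,:2].astype(np.float32)) if m.sum()>5 else '',np.round(np.percentile(z[m],[5,50,95]),3) if m.any() else '')
    T=T_of(W); m=(p[...,0]-p[...,2]>60)&(T[...,0]>-.01)&(T[...,0]<.15)&(abs(T[...,1]+.08)<.07)&(z>0); 
    if m.sum()>9:
        q=np.c_[T[m],z[m]]; b=q[q[:,2]>.125]; print('bar',len(b),np.percentile(b,[2,50,98],axis=0).round(4).tolist(),np.polyfit(b[:,1],b[:,0],1)); print('plate',cv2.minAreaRect(q[q[:,2]<.1][:,:2].astype(np.float32)))
snap('scene','s23'); p,d,W=cloud('s23'); z=W[...,2]
m=(z>.235)&(z<.26)&(abs(W[...,0]-.656)<.06)&(abs(W[...,1]-.086)<.06); print('T scene',m.sum(),np.percentile(W[m],[2,50,98],axis=0).round(3).tolist())
E
```

```text
t 30.45 pos [0.6594 0.0854 0.316 ] psi 174.4 tilt [0.0043 0.0009] q [-0.45  0.39  0.37  1.33 -0.14  1.44  1.39] F [ 0.  -0.3  1.4] gap 0.997 | delta [-0.0014 -0.3838  0.0055] twist 82.4
top0 317 ((0.6557502150535583, 0.08631591498851776), (0.016612043604254723, 0.09943154454231262), 51.20426940917969) [0.228 0.243 0.247]
t23 289 ((0.654599130153656, 0.08562956005334854), (0.014869973994791508, 0.09986960887908936), 84.2177963256836) [0.229 0.244 0.247]
bar 97 [[0.0651, -0.1199, 0.1274], [0.068, -0.079, 0.1424], [0.0731, -0.0363, 0.1462]] [-0.00526183  0.06794551]
plate ((0.08116686344146729, -0.0869729071855545), (0.07435435056686401, 0.10496313869953156), 0.6847944855690002)
T scene 222 [[0.606, 0.074, 0.236], [0.658, 0.082, 0.244], [0.705, 0.094, 0.247]]
```

Rod hangs in the fork again (T-bar at its original place). Now to the carrier's bail.

Call:
carry_out(series=[[0,0,-0.04,0,7],[0,0,-0.08,0,14],[0,0,-0.12,0,21],[0,0,-0.16,0,28],[0,0,-0.2,0,35]])

```text
time_s: 30.97
ee_pos: [0.6381, -0.1151, 0.3114]
tool_rot: [0.35, 0.937, 0.0, -0.0]
contact_force: [1.5, 1.0, -0.2]
finger_gap: 1.0
gripper_force: 0.0
```

Call:
carry_out(series=[[0,-0.022,-0.032,0,7],[0,-0.044,-0.062,0,14],[0,-0.066,-0.092,0,21],[0,-0.088,-0.122,0,28],[0,-0.106,-0.15,0,35]])

```text
time_s: 31.38
ee_pos: [0.621, -0.2986, 0.3112]
tool_rot: [0.616, 0.788, -0.0, -0.0]
contact_force: [-0.5, -0.5, -1.7]
finger_gap: 1.002
gripper_force: 0.0
```

Call:
carry_out(series=[[0,0,0,0.01,7],[0,0,0,0.02,12.4],[0,0,0,0.03,12.4],[0,0,0,0.04,12.4],[0,0,0,0.05,12.4]])

```text
time_s: 31.8
ee_pos: [0.6219, -0.2954, 0.2606]
tool_rot: [0.693, 0.72, 0.0, -0.001]
contact_force: [-1.1, -0.1, 0.8]
finger_gap: 0.999
gripper_force: 0.0
```

```bash
python3 - <<'E'
from h import *
snap('wrist','w24'); p,d,W=cloud('w24'); p=p.astype(int); z=W[...,2]; T=T_of(W)
m=(p[...,0]-p[...,2]>45)&(T[...,0]>-.01)&(T[...,0]<.15)&(T[...,1]<-.01)&(T[...,1]>-.15)&(z>.125)&(z<.16); q=np.c_[T[m],z[m]]; print('bar',len(q),np.percentile(q,[1,50,99],axis=0).round(4).tolist(),np.polyfit(q[:,1],q[:,0],1))
xm,ym=np.median(q[:,0]),(q[:,1].min()+q[:,1].max())/2; print(xm,ym)
x,y=tk(xm,ym); go(x,y,.088,92)
E
```

```text
bar 823 [[0.065, -0.1198, 0.1326], [0.0686, -0.0745, 0.1433], [0.0724, -0.0353, 0.1451]] [0.00100697 0.06866241]
0.06862638487243491 -0.07825794336826165
t 31.85 pos [ 0.621  -0.2947  0.2584] psi 92.17 tilt [-0.004   0.0025] q [-0.08  0.53  0.73  1.36 -0.35  1.39  0.68] F [-0.3  0.4 -1. ] gap 0.999 | delta [-0.0008  0.0017  0.1704] twist 0.17
```

Call:
carry_out(series=[[0,0,0.001,0.025,0],[0,0,0.001,0.055,0],[0,0,0.001,0.085,0],[0,0,0.001,0.11,0],[0,0,0.001,0.13,0]])

```text
time_s: 32.27
ee_pos: [0.6222, -0.2948, 0.1295]
tool_rot: [0.694, 0.72, -0.0, -0.001]
contact_force: [0.1, -0.6, 0.0]
finger_gap: 1.0
gripper_force: 0.0
```

Call:
carry_out(series=[[0,0,0,0.015,0],[0,0,0,0.028,0],[0,0,0,0.036,0],[0,0,0,0.04,0],[0,0,0,0.04,0]])

```text
time_s: 32.68
ee_pos: [0.6227, -0.296, 0.0915]
tool_rot: [0.694, 0.72, -0.0, -0.0]
contact_force: [0.7, 0.2, 0.5]
finger_gap: 1.001
gripper_force: 0.0
```

Call:
carry_out(series=[[255,0,0,0,0],[255,0,0,0,0],[255,0,0,0,0],[255,0,0,0,0],[255,0,0,0,0]])

```text
time_s: 33.1
ee_pos: [0.6232, -0.2965, 0.0926]
tool_rot: [0.695, 0.719, 0.0, 0.0]
contact_force: [-0.1, -0.4, -0.1]
finger_gap: 0.298
gripper_force: 0.0
```

Call:
carry_out(series=[[255,0,0,0,0],[255,0,0,0,0],[255,0,0,0,0],[255,0,0,0,0],[255,0,0,0,0]])

```text
time_s: 33.52
ee_pos: [0.6228, -0.2964, 0.0924]
tool_rot: [0.695, 0.719, 0.0, -0.0]
contact_force: [-0.9, 1.3, 2.6]
finger_gap: 0.062
gripper_force: 58.6
```

Call:
carry_out(series=[[255,0,0,-0.003,0],[255,0,0,-0.008,0],[255,0,0,-0.014,0],[255,0,0,-0.02,0],[255,0,0,-0.025,0]])

```text
time_s: 33.93
ee_pos: [0.623, -0.2964, 0.1177]
tool_rot: [0.695, 0.719, 0.0, 0.0]
contact_force: [-0.4, -0.2, -3.6]
finger_gap: 0.072
gripper_force: 58.5
```

```bash
python3 - <<'E'
from h import *
go(.4465,.3118,.25,92); car('s25')
E
```

```text
t 33.93 pos [ 0.623  -0.2964  0.1177] psi 92.01 tilt [ 0.0003 -0.0002] q [-0.06  0.63  0.68  1.53 -0.42  1.13  0.74] F [-0.4 -0.2 -3.6] gap 0.072 | delta [ 0.614  -0.155  -0.1325] twist 0.01
carrier 685 [[0.0451, -0.123, 0.1049], [0.0722, -0.0823, 0.1108], [0.0947, -0.0376, 0.1698]]
 bar 67 [[0.068, -0.1224, 0.1589], [0.072, -0.1016, 0.1666], [0.0818, -0.0376, 0.1703]] slope [0.004 0.072]
 plate 555 ((0.06945248693227768, -0.07981537282466888), (0.05269007757306099, 0.08649417012929916), 0.5429398417472839)
 flatbar ((0.07731466740369797, 0.0009706076234579086), (0.12101729214191437, 0.02564522624015808), 1.6197916269302368)
```

Call:
carry_out(series=[[255,0,0,-0.015,0],[255,0,0,-0.04,0],[255,0,0,-0.075,0],[255,0,0,-0.11,0],[255,0,0,-0.14,0]])

```text
time_s: 34.4
ee_pos: [0.6229, -0.2967, 0.2596]
tool_rot: [0.695, 0.719, 0.0, 0.001]
contact_force: [0.0, -0.8, -3.4]
finger_gap: 0.065
gripper_force: 58.7
```

Call:
carry_out(series=[[255,0.006,-0.0015,-0.015,0],[255,0.02,-0.005,-0.025,0],[255,0.04,-0.01,-0.03,0],[255,0.066,-0.0165,-0.03,0],[255,0.096,-0.024,-0.03,0]])

```text
time_s: 34.82
ee_pos: [0.5945, -0.2014, 0.2865]
tool_rot: [0.695, 0.719, -0.0, 0.0]
contact_force: [0.7, -0.2, -4.1]
finger_gap: 0.064
gripper_force: 58.7
```

Call:
carry_out(series=[[255,0.034,-0.0086,0,0],[255,0.068,-0.017,0,0],[255,0.102,-0.026,0,0],[255,0.136,-0.034,0,0],[255,0.17,-0.043,0,0]])

```text
time_s: 35.23
ee_pos: [0.5451, -0.0309, 0.2862]
tool_rot: [0.695, 0.719, -0.0, -0.001]
contact_force: [0.7, 0.1, -2.9]
finger_gap: 0.063
gripper_force: 58.7
```

Call:
carry_out(series=[[255,0.034,-0.0086,0,0],[255,0.068,-0.017,0,0],[255,0.102,-0.026,0,0],[255,0.136,-0.034,0,0],[255,0.17,-0.043,0,0]])

```text
time_s: 35.65
ee_pos: [0.496, 0.137, 0.2865]
tool_rot: [0.695, 0.719, -0.0, -0.0]
contact_force: [0.9, 0.3, -3.3]
finger_gap: 0.061
gripper_force: 58.7
```

Call:
carry_out(series=[[255,0.034,-0.0086,0,0],[255,0.066,-0.017,0,0],[255,0.094,-0.024,0,0],[255,0.116,-0.029,0,0],[255,0.132,-0.033,0,0]])

```text
time_s: 36.07
ee_pos: [0.4578, 0.2692, 0.2861]
tool_rot: [0.693, 0.721, -0.0, -0.001]
contact_force: [-0.2, 0.9, -3.2]
finger_gap: 0.068
gripper_force: 58.7
```

Call:
carry_out(series=[[255,0.016,-0.004,0,0],[255,0.03,-0.008,0,0],[255,0.04,-0.01,0,0],[255,0.045,-0.011,0,0],[255,0.046,-0.012,0,0]])

```text
time_s: 36.48
ee_pos: [0.446, 0.3126, 0.2868]
tool_rot: [0.694, 0.72, -0.0, 0.0]
contact_force: [-0.3, 0.9, -2.7]
finger_gap: 0.066
gripper_force: 58.7
```

```bash
cat >> h.py <<'E'
def car2(f,cam='scene'):
    snap(cam,f); p,d,W=cloud(f); z=W[...,2]; p=p.astype(int)
    m=(p[...,0]-p[...,2]>60)&(abs(W[...,0]-.4465)<.12)&(abs(W[...,1]-.3118)<.12)&(z>.05)
    q=W[m]; print('carrier',len(q),np.round(np.percentile(q,[1,50,99],axis=0),4).tolist())
    h,e=np.histogram(q[:,2],bins=np.arange(.05,.5,.01)); print([(round(float(a),2),int(c)) for a,c in zip(e,h) if c>3])
    zt=np.percentile(q[:,2],99); b=q[(q[:,2]<zt-.05)&(q[:,2]>zt-.07)]
    if len(b)>5:
        A=np.c_[b[:,:2],np.ones(len(b))]; print(' plate',len(b),cv2.minAreaRect(b[:,:2].astype(np.float32)))
E
python3 - <<'E'
from h import *
go(.4465,.3118,.14,92); car2('s26')
E
```

```text
t 36.48 pos [0.446  0.3126 0.2868] psi 92.08 tilt [-0.0002 -0.0003] q [-1.1   0.17  0.47  1.67 -0.08  1.32 -0.58] F [-0.3  0.9 -2.7] gap 0.066 | delta [-0.0008  0.0005  0.1468] twist 0.08
carrier 432 [[0.42, 0.2648, 0.1274], [0.4482, 0.3079, 0.2805], [0.4719, 0.3548, 0.3388]]
[(0.27, 168), (0.28, 141), (0.29, 18), (0.3, 15), (0.31, 19), (0.32, 19), (0.33, 46)]
 plate 306 ((0.4453088045120239, 0.31174108386039734), (0.05488169193267822, 0.09029711037874222), 2.7966716289520264)
```

Call:
carry_out(series=[[255,0.0,0.001,0.015,0],[255,0.0,0.001,0.04,0],[255,0.0,0.001,0.068,0],[255,0.0,0.001,0.094,0],[255,0.0,0.001,0.115,0]])

```text
time_s: 36.95
ee_pos: [0.4474, 0.3097, 0.1704]
tool_rot: [0.695, 0.719, -0.001, 0.0]
contact_force: [-0.2, -0.0, -4.0]
finger_gap: 0.06
gripper_force: 58.6
```

Call:
carry_out(series=[[255,0,0,0.012,0],[255,0,0,0.021,0],[255,0,0,0.027,0],[255,0,0,0.03,0],[255,0,0,0.031,0]])

```text
time_s: 37.37
ee_pos: [0.448, 0.312, 0.1416]
tool_rot: [0.695, 0.719, 0.001, 0.0]
contact_force: [0.8, 0.5, -4.1]
finger_gap: 0.065
gripper_force: 58.6
```

```bash
python3 - <<'E'
from h import *
go(.4465,.3118,.132,92); car2('s27')
E
```

```text
t 37.37 pos [0.448  0.312  0.1416] psi 91.99 tilt [0.0009 0.0007] q [-1.06  0.29  0.46  1.86 -0.15  1.02 -0.51] F [ 0.8  0.5 -4.1] gap 0.065 | delta [-0.0002 -0.0015  0.0096] twist -0.01
carrier 382 [[0.422, 0.2647, 0.0607], [0.4502, 0.307, 0.1352], [0.475, 0.355, 0.1947]]
[(0.05, 4), (0.12, 5), (0.13, 266), (0.14, 13), (0.15, 16), (0.16, 14), (0.17, 14), (0.18, 23), (0.19, 22)]
 plate 279 ((0.4486818015575409, 0.31120049953460693), (0.05301320552825928, 0.08943118900060654), 1.5167454481124878)
```

Call:
carry_out(series=[[255,0,-0.001,0.002,0],[255,0,-0.001,0.0035,0],[255,0,-0.001,0.005,0],[255,0,-0.001,0.0065,0],[255,0,-0.001,0.008,0]])

```text
time_s: 37.83
ee_pos: [0.4465, 0.3119, 0.1331]
tool_rot: [0.695, 0.719, 0.0, -0.0]
contact_force: [0.0, -0.5, -4.3]
finger_gap: 0.067
gripper_force: 58.7
```

Call:
carry_out(series=[[255,0,0,0.0005,0],[255,0,0,0.001,0],[255,0,0,0.001,0],[255,0,0,0.001,0],[255,0,0,0.001,0]])

```text
time_s: 38.25
ee_pos: [0.4465, 0.3118, 0.1324]
tool_rot: [0.695, 0.719, 0.0, -0.0]
contact_force: [-1.7, -1.2, 0.2]
finger_gap: 0.061
gripper_force: 59.1
```

Touching (force has gone to ~0). Release and withdraw.

Call:
carry_out(series=[[255,0,0,0.0005,0],[0,0,0,0.0005,0],[0,0,0,0.0005,0],[0,0,0,0.0005,0],[0,0,0,0.0005,0]])

```text
time_s: 38.67
ee_pos: [0.4467, 0.3122, 0.1317]
tool_rot: [0.695, 0.719, 0.0, 0.0]
contact_force: [0.4, 1.1, 1.0]
finger_gap: 0.626
gripper_force: 0.0
```

Call:
carry_out(series=[[0,0,0,0,0],[0,0,0,0,0],[0,0,0,0,0],[0,0,0,0,0],[0,0,0,0,0]])

```text
time_s: 39.08
ee_pos: [0.4465, 0.3119, 0.1316]
tool_rot: [0.695, 0.719, 0.0, -0.0]
contact_force: [0.1, -0.2, 0.0]
finger_gap: 1.0
gripper_force: 0.0
```

Call:
carry_out(series=[[0,0,0,-0.01,0],[0,0,0,-0.03,0],[0,0,0,-0.06,0],[0,0,0,-0.09,0],[0,0,0,-0.12,0]])

```text
time_s: 39.5
ee_pos: [0.4464, 0.3115, 0.2537]
tool_rot: [0.695, 0.719, 0.0, 0.0]
contact_force: [0.3, -0.8, -0.3]
finger_gap: 1.001
gripper_force: 0.0
```

Call:
carry_out(series=[[0,0,0,-0.01,0],[0,0,0,-0.02,0],[0,0,0,-0.02,0],[0,0,0,-0.02,0],[0,0,0,-0.02,0]])

```text
time_s: 39.92
ee_pos: [0.4456, 0.3113, 0.2701]
tool_rot: [0.695, 0.719, -0.001, -0.0]
contact_force: [0.0, -0.1, -0.6]
finger_gap: 0.999
gripper_force: 0.0
```

```bash
python3 - <<'E'
from h import *
go(.4465,.3118,.3,92); car2('s28')
p,d,W=cloud('s28'); z=W[...,2]; p=p.astype(int); T=T_of(W)
p0,d0,W0=cloud('scene0')
m=(z>.235)&(z<.26)&(abs(W[...,0]-.656)<.06)&(abs(W[...,1]-.086)<.06); print('T',m.sum(),np.median(W[m],0).round(3))
for n,P,X in [('0',p0.astype(int),W0),('1',p,W)]:
    t=T_of(X); zz=X[...,2]
    m=(P.max(-1)<75)&(zz>.024)&(zz<.04)&(t[...,0]>0)&(t[...,0]<.14)&(abs(t[...,1])<.03); print(n,'flat',m.sum(),cv2.minAreaRect(t[m].astype(np.float32)))
    m=(zz>.06)&(zz<.16)&(abs(X[...,0]-.503)<.05)&(abs(X[...,1]-.083)<.05); print('bottle',m.sum(),np.median(X[m],0).round(3))
    m=(P[...,2]-P[...,0]>70)&(t[...,1]>0)&(t[...,1]<.13)&(abs(t[...,0]+.09)<.04)&(zz<-.05)&(zz>-.2); print('blue',m.sum(),np.median(np.c_[t[m],zz[m]],0).round(3))
E
```

```text
t 39.92 pos [0.4456 0.3113 0.2701] psi 92.01 tilt [-0.0021 -0.0019] q [-1.1   0.17  0.47  1.7  -0.08  1.29 -0.57] F [ 0.  -0.1 -0.6] gap 0.999 | delta [ 0.0004  0.0009 -0.0299] twist 0.01
carrier 402 [[0.4198, 0.2639, 0.0599], [0.448, 0.3101, 0.1261], [0.472, 0.3551, 0.1842]]
[(0.05, 6), (0.11, 6), (0.12, 268), (0.13, 12), (0.14, 13), (0.15, 14), (0.16, 13), (0.17, 20), (0.18, 47)]
 plate 279 ((0.44648540019989014, 0.3108893036842346), (0.05340760946273804, 0.08967021852731705), 1.974015712738037)
T 226 [0.658 0.082 0.243]
0 flat 187 ((0.07677028328180313, -9.547080844640732e-05), (0.11930771917104721, 0.02367268316447735), 1.5074679851531982)
bottle 458 [0.516 0.074 0.101]
blue 51 [-0.097  0.076 -0.082]
1 flat 187 ((0.0761777013540268, 0.0002606930211186409), (0.12055642902851105, 0.023761436343193054), 0.7811262607574463)
bottle 458 [0.516 0.074 0.101]
blue 52 [-0.097  0.077 -0.082]
```

The carrier is upright in the middle of the pan, the rod is in its fork, and everything else is where it was. Handing in.

```bash
python3 -c "
from bench import sign_off
print(sign_off())"
```

```text
the job is handed in; nothing more can be done
None
```

The job is handed in: the orange carrier stands upright in the middle of the scale's pan and the rod hangs in its fork, though on the first lift the carrier caught on its prongs and pulled the rod from the grip, so I regrasped it; the blue carrier, flat bar and wash bottle measure unmoved, and the tape roll was not re-measured.

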